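Lock the angle plate and set the square to the chalk tick

ROBOT

A 6-joint arm with a two-finger parallel gripper is mounted at the origin on the work surface. World frame = base frame: x ahead of the robot, y to its left, z up, the work surface at z = 0. Lengths are in m, angles in rad, forces in N, time in s.
With the tool pointing down it reaches from about 0.35 to 0.725 m from the base axis. Payload 4.3 kg.
Tool frame: the origin (TCP) lies on the centre line of the jaws, within the pads' length; the fingertips stand 22 mm ahead of it and the grasp point (between the pads) lies 3 mm ahead of it (bot.tcp_to_tips is the x of the fingertips in the tool frame, in m); x points along the fingers, y is the direction in which the jaws open and shut, and the axes are right-handed (so a half turn about x gives the same grasp; the last joint's range is limited). The gripper opens to 85 mm and grips with 20 to 120 N. Pads are 22 mm wide; open, the fingers measure 114 mm over their backs; the gripper's body (76 mm by 85 mm) begins 54 mm behind the grasp point. The pads swing forward as they close: fully open they stand 13 mm farther back than shut.
Start: joints at [1.099, 0.377, 0.081, 1.274, 0, 1.46], TCP at [0.204, 0.538, 0.217] pointing down, gripper open.
Joint ranges: [-2.72, 2.72], [-0.84, 1.66], [-1.02, 1.22], [-1.77, 2.12], [-1.37, 1.28], [-3.14, 3.14]. Speed limits (rad/s): [2.57, 2.57, 3.14, 3.14, 3.14, 3.14].

INTERFACE

Orientations are given as a unit quaternion [w, x, y, z].
In Python, from rig import bot gives the robot as it stands.
- The arm moves only by the tool step_arm, never from a script. Its argument "increments" is a list of rows, each a list of 3 entries, a list of its own where there are three numbers: the shift along the world's x, y, z in mm, then the turn about the world's z in degrees, then the finger opening in mm, from 0 to 85.4. In form: [[[tx, ty, tz], yaw, gripper], ...]. A call has 1 to 10 rows; each row is the pose to reach, as a shift and turn from the pose commanded when the call began; what a row does not reach only later rows make up. A row lasts 1/8 s, in which the tool goes at most 62.5 mm and 10.7 degrees, less where a joint would pass 70% of its speed; a pose out of reach is approached as far as the arm can. A call with a gripper value outside its range is refused whole. The fingers move at their own pace and stop on an object; the grip force is fixed at half the most. Time passes only in rows, so rows that repeat a pose let the fingers close. It gives the time, the measured TCP pose, the force and the opening at its end, in the units of the state.
- bot.sense(): the state, without advancing time (a new reading comes with each control period).
- bot.capture(name): name is "scene" or "side" or "wrist"; returns the picture (384x512x3 uint8, red, green, blue); there is no depth.
- bot.camera_info(name): a dict with "intrinsics" (3x3 intrinsics, pixels), "camera_from_world" (4x4, takes a point from world to camera coordinates); the wrist camera has in their place "mount" (4x4, takes a point from camera to tool coordinates, whose origin is the TCP and whose axes are the tool frame's). Camera axes: x right, y down, z forward; pixel columns grow to the right and rows downward; lengths in m; the calibration is good to about 2 mm. A picture is of the moment at which its call begins: read the wrist's pose just before it. camera_info takes no time and is no camera call.
- bot.hand_in(): hands the job in, once; it reports no verdict.
The state is a dict: "t": time; "joint_positions": joint angles; "joint_velocities": joint speeds; "joint_efforts": joint torques, N m; "ee_pos": TCP position; "ee_rot": TCP orientation; "ft_force": force on the tool from outside, world axes, zero at the start; "moment": the same for the moment, N m; "width": finger opening in m.
Only numpy, scipy, OpenCV 4.12 (cv2) and the standard library are available. Lean on these libraries where they do the work, as an engineer would, in place of code of your own. Each camera call takes 0.05 s, during which the arm holds its last target.

TASK

First press the angle plate's lock lever fully down to its stop, to lock the table. Then pick up the larger of the two try squares and lay it, the same way up as it lies now, on the clamped sloping steel plate as if to scribe a line down it from the chalk tick: stock flush along the plate's upper edge, blade flat on the face pointing down the slope, and the blade's outer edge (the one in line with the end of the stock) on the tick. Set it down in the gripper rather than dropping it, let go, and leave the other loose things where they are.

Things in the scene. Friction and masses are not known exactly. Their poses are not given: they have to be found in the camera images.
- angle_base: cast base, 210 x 180 x 18, of an adjustable angle plate, fixed to the bench. Origin: centre of its underside. The table's hinge runs along its y at x -85, z 35; the table rises from there towards +x at 27 to 38 degrees, held rigidly. Near the hinge two step clamps, at y +-75, hold the plate; they stand up to 34 above the plate's face and end 140 or more from its upper edge
- work_plate: dark steel plate, 165 (down the slope) x 220 x 10 thick, clamped on the table, its upper edge overhanging the table by 35. Origin: middle of the upper edge, on the upper face. x points up the slope (face from x -165 to 0; the edge face is x = 0), y along the upper edge (-110 to 110), z square out of the face
- tick (a point): the chalk tick: a white stroke 4 wide that runs 34 down the face from the upper edge and on over the edge face. This point is the stroke's centre line at the upper edge, on the face. Same axes as work_plate; it lies at y from -55 to -5 of the plate
- lock_lever (a joint): the lock lever's angle in rad: 0 = 60 degrees above level, 1.05 = level and at its stop (locked; above 0.98 counts). Starts between 0 and 0.4. Stiff: takes about 5 N at the grip to turn, and stays where it is left
- lever_pivot (a point): point on the lever's turning axis, in the vertical plane in which its grip swings. The axis is the base's y; the lever points towards the base's -x and upwards, and goes down as it locks. The pivot stands 58 above the bench
- lever_tip (a point): in the lever's black plastic grip, 21 in diameter, 105 from lever_pivot and 7 short of the straight part's end; the grip swings 58 outside the angle plate's base on its -y side and 38 outside the work plate
- large_square: the larger try square, 0.3 kg +-20%, flat on the bench left or right of the angle plate. Aluminium stock 90 (y) x 28 (x) x 20 thick; steel blade 40 wide, 4 thick, reaching 135 beyond the stock to -x, at the stock's -y end (outer edge in line with it), 8 above the underside, 8 below the top. Origin: centre of the stock's underside. Laid in place, its axes are those of work_plate; let go, it stays
- square_heel (a point): on the large square: outer edge of the blade where it meets the stock's inner face, at the level of the blade's underside (x -14, y -45, z 8 of large_square). It belongs on tick
- square_end (a point): on the large square: the other end of the stock's inner face, same level (x -14, y 45, z 8). It belongs on the plate's upper edge
- square_toe (a point): on the large square: tip of the blade's outer edge, underside (x -149, y -45, z 8)
- small_square: a smaller try square of the same shape (stock 60 long, 20 wide, 14 thick; blade reaches 85 beyond the stock). Not the one to use. Origin: centre of the stock's underside; blade towards its -x, stock along its y
- flat_file: a hand file with a wooden handle, 325 long over all. Origin under the root of the file's blade; the blade runs along its +x
- bracket_a: a small bent U-bracket of black steel, 40 x 30 x 35 high. Origin: centre of its underside
- bracket_b: a second U-bracket like bracket_a
- bracket_c: a third U-bracket like bracket_a
- tube_offcut: a short offcut of 40 x 40 square steel tube, 90 long, lying flat. Origin: centre of its underside
There are look-alikes about, which are no part of the job. Leave any red or yellow look-alike of the large_square alone.

How it is judged:
On the way, in this order (a step that is already met when the one before it is completed fails the run):
1. the lock lever is down at its stop, before the square is moved (value of joint lock_lever above 0.98 rad and distance of large_square from where it was at the start of the episode below 0.02 m), for 0.2 s.
2. the large square is brought down onto the plate while the gripper still holds it (contact force between the fingers and large_square above 1 N and contact force between large_square and work_plate above 0.3 N and distance between square_heel and tick below 0.05 m), for 0.1 s.
At the end, for the whole second after the job is handed in: Lock lever at its stop (above 0.98). Large square at rest on the plate: both ends of the stock's inner face within 2 mm of the upper edge face; heel, stock end and toe within 2 mm of the face's level; blade's outer edge within 4 mm of the tick's centre line (value of joint lock_lever above 0.98 rad and x of square_heel in the frame of work_plate between -0.002 and 0.002 m and x of square_end in the frame of work_plate between -0.002 and 0.002 m and z of square_heel in the frame of work_plate between -0.002 and 0.002 m and z of square_end in the frame of work_plate between -0.002 and 0.002 m and z of square_toe in the frame of work_plate between -0.002 and 0.002 m and y of square_heel in the frame of tick between -0.004 and 0.004 m and linear speed of large_square below 0.01 m/s); the robot touches nothing.
It fails at once if another loose thing is pushed more than 30 mm from its place (distance of any of small_square, flat_file, bracket_a, bracket_b, bracket_c, tube_offcut from where it was at the start of the episode above 0.03 m).
It fails at once if the square strikes the plate with more than 80 N (dropped or slammed) (contact force between large_square and work_plate above 80 N).
It also fails if it takes over 64 s, if anything falls off the work surface, if the arm or the gripper's body presses on something with over 40 N, if the wrist force passes 120 N, or if a joint passes its speed limit or range.

## Working session

There is one attempt and no reset: what is moved stays moved. The work goes in short steps, Python scripts to look and compute and a tool call to move; the robot and the scene stay as the last step left them, time stands still between calls to the robot, and variables do not carry over. Pictures are saved under pics/ and viewed, and the job is handed in when it is done.

Besides the shell and the picture viewer there is one more tool, called after "Request:" by a JSON object that holds its "api" and its "payload". step_arm: Moves the arm, as the interface text tells. Its arguments: {"type":"object","properties":{"increments":{"type":"array","items":{"type":"array"}}},"required":["increments"]}

```bash
ls; mkdir -p pics
python3 - <<'E'
from rig import bot
import cv2
print(bot.sense())
for n in ["scene","side","wrist"]:
    im=bot.capture(n); cv2.imwrite(f"pics/{n}0.png",im[:,:,::-1])
    print(n,bot.camera_info(n))
E
```

```text
pics
{'t': 0.0, 'joint_positions': array([ 1.09869128e+00,  3.78069054e-01,  7.96166231e-02,  1.27442110e+00,
       -1.42264324e-05,  1.46050803e+00]), 'joint_velocities': array([ 0.00081157, -0.00099592,  0.0013953 ,  0.00026627,  0.00057126,
        0.00097946]), 'joint_efforts': array([-1.95199726e-03, -4.63606346e+01,  2.69873965e+01,  2.07899854e-02,
       -3.24208249e-04,  1.26706487e-05]), 'ee_pos': array([0.20320704, 0.53714728, 0.21635392]), 'ee_rot': array([ 0.69536086,  0.12651991,  0.69577292, -0.12792977]), 'ft_force': array([-0.40030906, -0.64270511, -0.47821532]), 'moment': array([0.02435753, 0.03179784, 0.00833845]), 'width': 0.08575902158448206}
scene {'intrinsics': array([[357.07377694,   0.        , 253.5699607 ],
       [  0.        , 357.07377694, 193.43433195],
       [  0.        ,   0.        ,   1.        ]]), 'camera_from_world': array([[ 0.81774576,  0.57553491, -0.0071718 , -0.35389214],
       [ 0.48253923, -0.69229924, -0.53654231, -0.16006437],
       [-0.31376387,  0.43529453, -0.84384294,  1.30744157],
       [ 0.        ,  0.        ,  0.        , 
[... 284 characters left out ...]
10794431, -0.49381336, -0.86284204,  0.14375092],
       [ 0.22724099,  0.83268038, -0.50498011,  1.22568583],
       [ 0.        ,  0.        ,  0.        ,  1.        ]])}
wrist {'intrinsics': array([[344.4053167 ,   0.        , 250.86379555],
       [  0.        , 344.4053167 , 188.84901264],
       [  0.        ,   0.        ,   1.        ]]), 'mount': array([[ 1.15614753e-03, -2.66324051e-01,  9.63882858e-01,
        -1.56249551e-01],
       [ 9.99999323e-01,  4.32977199e-04, -1.07983506e-03,
         8.83068141e-04],
       [-1.29753252e-04,  9.63883454e-01,  2.66324371e-01,
        -6.69977820e-02],
       [ 0.00000000e+00,  0.00000000e+00,  0.00000000e+00,
         1.00000000e+00]])}
```

View pics/scene0.png

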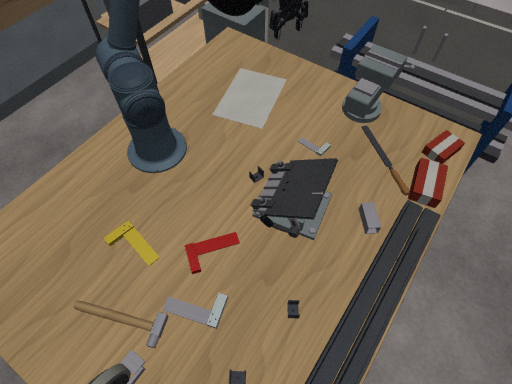

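View pics/side0.png

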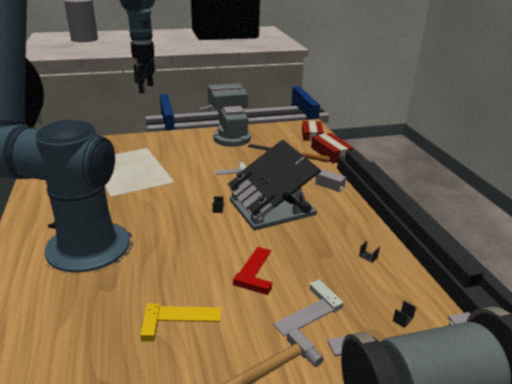

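View pics/wrist0.png

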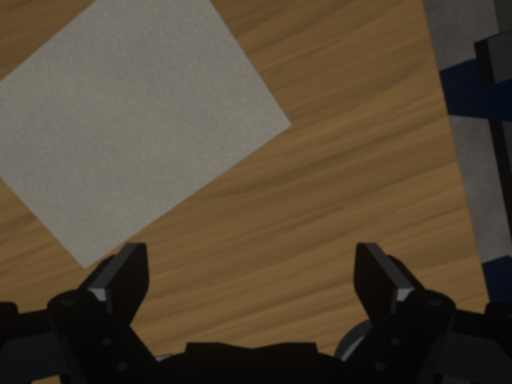

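Run:
```python
import cv2
a=cv2.imread("pics/scene0.png"); b=cv2.imread("pics/side0.png")
cv2.imwrite("pics/z1.png",cv2.resize(a[145:255,240:350],None,fx=5.4,fy=5.4,interpolation=cv2.INTER_CUBIC))
cv2.imwrite("pics/z2.png",cv2.resize(b[130:230,210:350],None,fx=5.5,fy=5.5,interpolation=cv2.INTER_CUBIC))
cv2.imwrite("pics/z3.png",cv2.resize(a[280:360,140:250],None,fx=7,fy=7,interpolation=cv2.INTER_CUBIC))
cv2.imwrite("pics/z4.png",cv2.resize(b[270:370,260:370],None,fx=5.9,fy=5.9,interpolation=cv2.INTER_CUBIC))
```

```text
(no output)
```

View pics/z1.png

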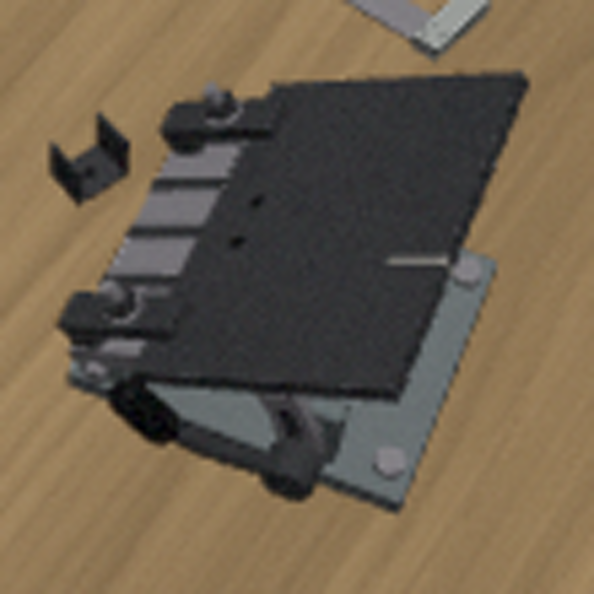

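View pics/z2.png

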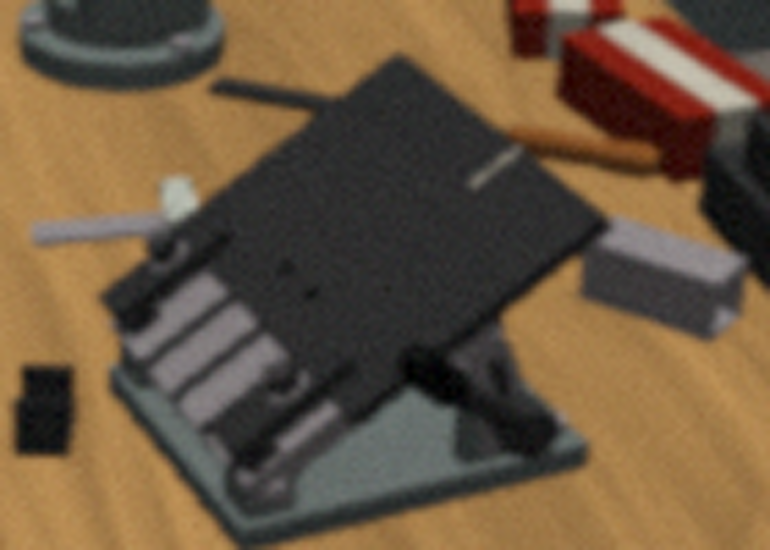

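View pics/z3.png

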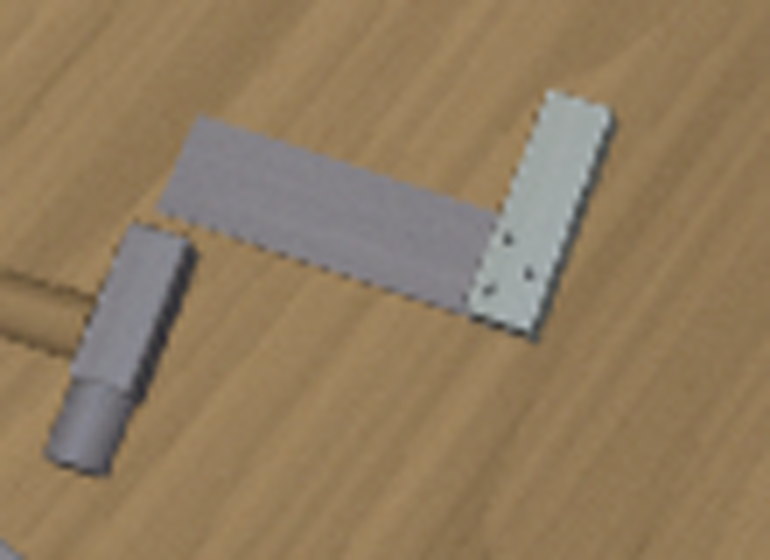

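View pics/z4.png

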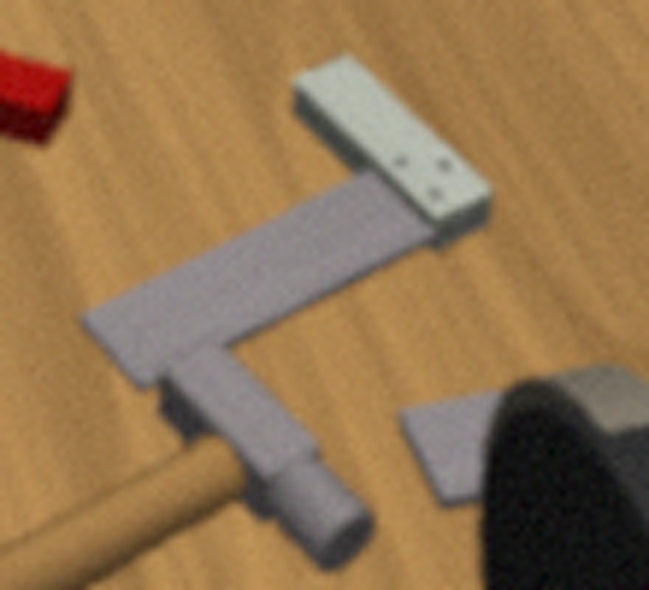

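```bash
cat > h.py <<'E'
import numpy as np
from rig import bot
C={n:bot.camera_info(n) for n in("scene","side")}
def ray(n,uv,ci=None):
    K=C[n]["intrinsics"];T=C[n]["camera_from_world"]
    d=np.linalg.inv(K)@np.array([uv[0],uv[1],1.]);R=T[:3,:3]
    return -R.T@T[:3,3],R.T@d
def wray(uv,s):
    from scipy.spatial.transform import Rotation as Ro
    ci=bot.camera_info("wrist");M=ci["mount"];q=s["ee_rot"]
    R=Ro.from_quat([q[1],q[2],q[3],q[0]]).as_matrix()
    d=np.linalg.inv(ci["intrinsics"])@np.array([uv[0],uv[1],1.])
    return s["ee_pos"]+R@M[:3,3],R@M[:3,:3]@d
def onz(r,z): o,d=r;return o+d*(z-o[2])/d[2]
def tri(rs):
    A=np.zeros((3,3));b=np.zeros(3)
    for o,d in rs:
        d=d/np.linalg.norm(d);P=np.eye(3)-np.outer(d,d);A+=P;b+=P@o
    p=np.linalg.solve(A,b)
    e=[np.linalg.norm((np.eye(3)-np.outer(d,d)/(d@d))@(p-o)) for o,d in rs]
    return p,e
def proj(n,p):
    T=C[n]["camera_from_world"];c=T[:3,:3]@p+T[:3,3];c=C[n]["intrinsics"]@c;return c[:2]/c[2]
E
python3 - <<'E'
from h import *
np.set_printoptions(precision=4,suppress=True)
z1=lambda p:(240+(p[0]+.5)/5.4-.5,145+(p[1]+.5)/5.4-.5)
z2=lambda p:(210+(p[0]+.5)/5.5-.5,130+(p[1]+.5)/5.5-.5)
z3=lambda p:(140+(p[0]+.5)/7-.5,280+(p[1]+.5)/7-.5)
z4=lambda p:(260+(p[0]+.5)/5.9-.5,270+(p[1]+.5)/5.9-.5)
S=lambda p:ray("scene",z1(p)); D=lambda p:ray("side",z2(p))
for n,a,b in [("farU",(527,75),(400,55)),("nearU",(403,385),(607,222)),("tickE",(450,261),(520,150)),("tickD",(388,262),(471,188)),("lev",(290,470),(535,430)),("grip",(132,395),(420,365)),("farL",(272,90),(103,297))]:
    print(n,tri([S(a),D(b)]))
print("square")
for n,p,z in [("toeO",(158,208),.012),("toeI",(200,117),.012),("st a",(548,90),.02),("st b",(614,112),.02),("st c",(537,332),.02),("st d",(470,308),.02)]:
    print(n,onz(ray("scene",z3(p)),z))
for n,p,z in [("toeI",(83,320),.012),("toeO",(143,388),.012),("st a",(293,77),.02),("st b",(350,55),.02),("st c",(491,193),.02),("st d",(437,224),.02)]:
    print(n,onz(ray("side",z4(p)),z))
E
```

```text
farU (array([0.5957, 0.2074, 0.1638]), [np.float64(0.0008954593857746342), np.float64(0.0008954593857746218)])
nearU (array([ 0.6384, -0.0023,  0.1601]), [np.float64(0.002706496358181951), np.float64(0.002706496358181991)])
tickE (array([0.6208, 0.0751, 0.1643]), [np.float64(0.000835777271337655), np.float64(0.0008357772713379258)])
tickD (array([0.5913, 0.0654, 0.1495]), [np.float64(0.0006733459789862024), np.float64(0.0006733459789858604)])
lev (array([ 0.5981, -0.0276,  0.0572]), [np.float64(0.003758344980332756), np.float64(0.003758344980332729)])
grip (array([ 0.5199, -0.0703,  0.1297]), [np.float64(0.001502220989655472), np.float64(0.0015022209896554729)])
farL (array([0.4289, 0.2277, 0.011 ]), [np.float64(0.003047293897076864), np.float64(0.0030472938970767666)])
square
toeO [ 0.415  -0.4138  0.012 ]
toeI [ 0.4041 -0.3775  0.012 ]
st a [ 0.5143 -0.2899  0.02  ]
st b [ 0.5414 -0.2817  0.02  ]
st c [ 0.5685 -0.3655  0.02  ]
st d [ 0.5419 -0.3733  0.02  ]
toeI [ 0.3981 -0.3886  0.012 ]
toeO [ 0.4097 -0.4241  0.012 ]
st a [ 0.5143 -0.2911  0.02  ]
st b [ 0.5415 -0.2839  0.02  ]
st c [ 0.5652 -0.37    0.02  ]
st d [ 0.5386 -0.3805  0.02  ]
```

```bash
cat >> h.py <<'E'
from scipy.spatial.transform import Rotation as Ro
def RT(s):
    q=s["ee_rot"];return Ro.from_quat([q[1],q[2],q[3],q[0]]).as_matrix()
E
python3 - <<'E'
from h import *
s=bot.sense();R=RT(s);print(R.round(3),np.degrees(np.arctan2(R[1,1],R[0,1])),bot.tcp_to_tips)
# image of wrist: which way camera
M=bot.camera_info("wrist")["mount"];print((R@M[:3,3]).round(3),(R@M[:3,2]).round(3))
E
```

```text
[[-0.001  0.354  0.935]
 [-0.001  0.935 -0.354]
 [-1.    -0.002 -0.   ]] 69.26919137599398 0.022
[-0.062  0.025  0.156] [ 0.248 -0.097 -0.964]
```

Request:
{"api": "step_arm", "payload": {"increments": [[[10, -10, 60], 4, 60], [[50, -60, 83], 8, 40], [[90, -110, 83], 12, 20], [[130, -165, 83], 16, 0], [[170, -215, 83], 20, 0], [[210, -265, 83], 24, 0], [[250, -320, 83], 28, 0], [[290, -370, 83], 32, 0], [[330, -425, 83], 32, 0], [[357, -457, 83], 32, 0]]}}

```text
t: 1.4
ee_pos: [0.5569, 0.0846, 0.3002]
ee_rot: [0.704, -0.069, 0.704, 0.069]
ft_force: [0.3, 0.6, -0.2]
width: 0.0
```

Request:
{"api": "step_arm", "payload": {"increments": [[[0, 0, 0], 0, 0], [[0, 0, 0], 0, 0]]}}

```text
t: 1.65
ee_pos: [0.5557, 0.0865, 0.2999]
ee_rot: [0.703, -0.069, 0.704, 0.069]
ft_force: [-0.5, 0.9, 0.2]
width: -0.0001
```

Run:
```python
from h import *
import cv2,pickle
s=bot.sense();im=bot.capture("wrist");pickle.dump(s,open("w1.pkl","wb"));cv2.imwrite("pics/w1.png",im[:,:,::-1])
print(s)
cv2.imwrite("pics/w1b.png",cv2.resize(im[:,:,::-1],None,fx=1.55,fy=1.55,interpolation=cv2.INTER_CUBIC))
```

```text
{'t': 1.65, 'joint_positions': array([ 4.11933674e-02,  3.49810491e-01,  2.52770527e-01,  1.47512476e+00,
        6.13968334e-04, -1.54891479e-01]), 'joint_velocities': array([ 0.03052077, -0.01936051, -0.0084618 ,  0.00186258, -0.00056878,
       -0.00104622]), 'joint_efforts': array([-1.23346321e+00, -4.41837645e+01,  2.71379364e+01, -1.16612327e-01,
       -6.11295411e-02, -1.76423815e-03]), 'ee_pos': array([0.55565203, 0.0864554 , 0.29985268]), 'ee_rot': array([ 0.70324016, -0.06897108,  0.70418154,  0.06945949]), 'ft_force': array([-0.51984558,  0.91560712,  0.18635446]), 'moment': array([-0.00184209,  0.02905587, -0.08368255]), 'width': -8.690877809662015e-05}
```

View pics/w1b.png

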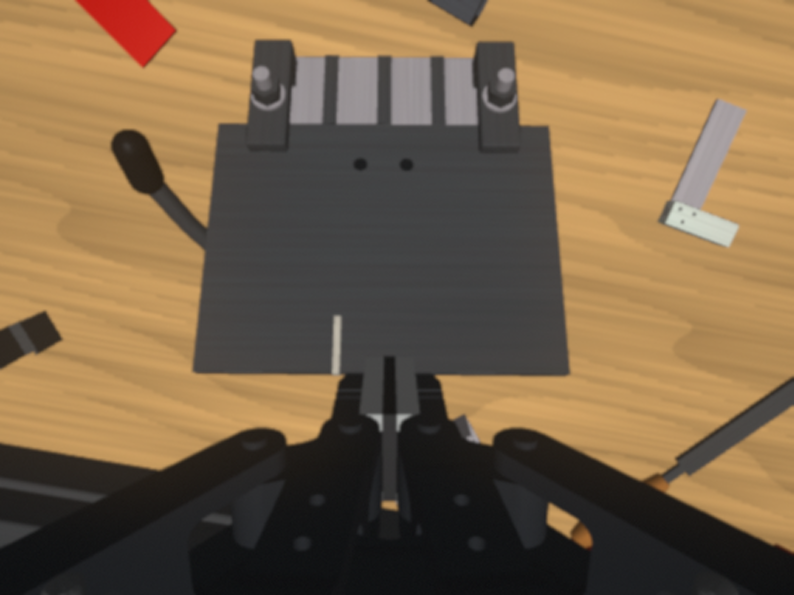

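```bash
cat > plate.py <<'E'
from h import *
import cv2,pickle
np.set_printoptions(precision=4,suppress=True)
im=cv2.imread("pics/w1.png");s=pickle.load(open("w1.pkl","rb"))
g=cv2.GaussianBlur(im,(3,3),0)
blue=g[:,:,0].astype(float);red=g[:,:,2].astype(float)
# plate edges along sides: threshold on red channel vs wood
def cross(line,i0,i1,axis,thr=110):
    a=red[line,i0:i1] if axis==0 else red[i0:i1,line]
    k=np.where(np.diff((a>thr).astype(int))!=0)[0]
    if len(k)!=1: return None
    k=k[0];return i0+k+(thr-a[k])/(a[k+1]-a[k])
L=[(cross(r,100,170,0),r) for r in range(90,145,5)];L+=[(cross(r,100,150,0),r) for r in range(165,235,5)]
R=[(cross(r,340,385,0),r) for r in range(90,235,5)]
B=[(c,cross(c,225,260,1)) for c in list(range(135,205,5))+list(range(290,360,5))]
T=[(c,cross(c,60,100,1)) for c in list(range(145,160,2))+list(range(340,352,2))]
def fit(P):
    P=np.array([p for p in P if None not in p],np.float32)
    l=cv2.fitLine(P,cv2.DIST_HUBER,0,.01,.01).ravel();n=np.array([-l[1],l[0]]);return np.array([n[0],n[1],-n@l[2:]])
ls=list(map(fit,(L,R,B,T)))
X=lambda a,b:(lambda c:c[:2]/c[2])(np.cross(a,b))
c=np.array([X(ls[2],ls[0]),X(ls[2],ls[1]),X(ls[3],ls[1]),X(ls[3],ls[0])]);print(c*1.55)
K=bot.camera_info("wrist")["intrinsics"];M=bot.camera_info("wrist")["mount"]
o=np.array([[0,-.11,0],[0,.11,0],[-.165,.11,0],[-.165,-.11,0]])
ok,rvs,tvs,er=cv2.solvePnPGeneric(o,c,K,None,flags=cv2.SOLVEPNP_IPPE)
for rv,tv,e in zip(rvs,tvs,er):
    Rr=RT(s)@M[:3,:3]@cv2.Rodrigues(rv)[0];t=s["ee_pos"]+RT(s)@(M[:3,:3]@tv.ravel()+M[:3,3])
    print(e,t,"\n",Rr,"slope",np.degrees(np.arcsin(Rr[2,0])),"roll",np.degrees(Rr[2,1]),"yaw",np.degrees(np.arctan2(-Rr[0,1],Rr[1,1])))
np.savez("plate.npz",R=Rr,t=t)
E
python3 plate.py
```

```text
[[192.3611 372.1934]
 [568.6466 374.6605]
 [547.0338 126.1183]
 [218.3732 123.4935]]
[0.2986] [0.6174 0.0944 0.1667] 
 [[ 0.8471 -0.1869 -0.4974]
 [ 0.1635  0.9824 -0.0907]
 [ 0.5056 -0.0045  0.8628]] slope 30.371064247828276 roll -0.2590156264791853 yaw 10.77343529923477
[14.7743] [0.6387 0.0983 0.1195] 
 [[ 0.9661 -0.1845  0.1808]
 [ 0.1779  0.9827  0.0525]
 [-0.1874 -0.0186  0.9821]] slope -10.799755318952574 roll -1.0633151540950825 yaw 10.634708745939248
```

```bash
sed -i 's/^np.savez.*//; s/^for rv,tv,e in zip(rvs,tvs,er):/for rv,tv,e in list(zip(rvs,tvs,er))[1::-1]:/' plate.py; echo 'np.savez("plate.npz",R=Rr,t=t)' >> plate.py; python3 plate.py >/dev/null
python3 - <<'E'
from h import *
import pickle,cv2
np.set_printoptions(precision=4,suppress=True)
P=np.load("plate.npz");R,t=P["R"],P["t"];s=pickle.load(open("w1.pkl","rb"));print(t)
im=cv2.imread("pics/w1.png")
for r in (210,220,230,236):
    row=im[r,200:235,:].mean(1);w=np.clip(row-90,0,None);u=200+(w*np.arange(35)).sum()/w.sum()
    o,d=wray((u,r),s);n=R[:,2];p=o+d*((t-o)@n)/(d@n);print("tick",u*1.55,R.T@(p-t),p)
yw=np.radians(10.77);B=np.array([[np.cos(yw),-np.sin(yw),0],[np.sin(yw),np.cos(yw),0],[0,0,1]])
for uv in [(128,130),(137,160),(155,190)]:
    o,d=wray((uv[0]/1.55,uv[1]/1.55),s);n=B[:,1];p0=t-.148*n;p=o+d*((p0-o)@n)/(d@n);print("grip",p,B.T@(p-t))
E
```

```text
[0.6174 0.0944 0.1667]
tick 336.4638111888112 [-0.0285 -0.0269 -0.    ] [0.5983 0.0633 0.1524]
tick 336.01243194192375 [-0.0191 -0.0269 -0.    ] [0.6063 0.0648 0.1571]
tick 335.4636740331492 [-0.0098 -0.027  -0.    ] [0.6142 0.0663 0.1618]
tick 335.2685067873303 [-0.0043 -0.0269  0.    ] [0.6188 0.0673 0.1646]
grip [ 0.5111 -0.0765  0.1321] [-0.1364 -0.148  -0.0345]
grip [ 0.5278 -0.0733  0.125 ] [-0.1194 -0.148  -0.0417]
grip [ 0.5469 -0.0697  0.1043] [-0.0999 -0.148  -0.0624]
```

Run:
```python
from h import *
s=bot.sense();print(s["ee_pos"],s["joint_velocities"].round(4),s["t"])
```

```text
[0.5553707  0.08708373 0.30018488] [ 0.0205 -0.0119 -0.0038 -0.0013 -0.0029 -0.0013] 1.7
```

Request:
{"api": "step_arm", "payload": {"increments": [[[-1, -50, 0], 0, 0], [[-2, -100, -30], 0, 0], [[-4, -155, -70], 0, 0], [[-4, -155, -120], 0, 0], [[-4, -155, -120], 0, 0], [[-4, -155, -120], 0, 0]]}}

```text
t: 2.45
ee_pos: [0.5531, -0.0673, 0.1826]
ee_rot: [0.705, -0.07, 0.703, 0.07]
ft_force: [0.8, 1.2, 0.2]
width: -0.0001
```

Run:
```python
from h import *
import cv2
s=bot.sense();print(s["ee_pos"],s["joint_velocities"].round(4),s["t"])
im=bot.capture("side")[:,:,::-1];cv2.imwrite("pics/s1.png",cv2.resize(im[100:240,200:380],None,fx=4,fy=4,interpolation=cv2.INTER_CUBIC))
```

```text
[ 0.55305212 -0.0673147   0.18261027] [ 0.0015 -0.0116  0.0539 -0.0042 -0.0007 -0.0012] 2.45
```

View pics/s1.png

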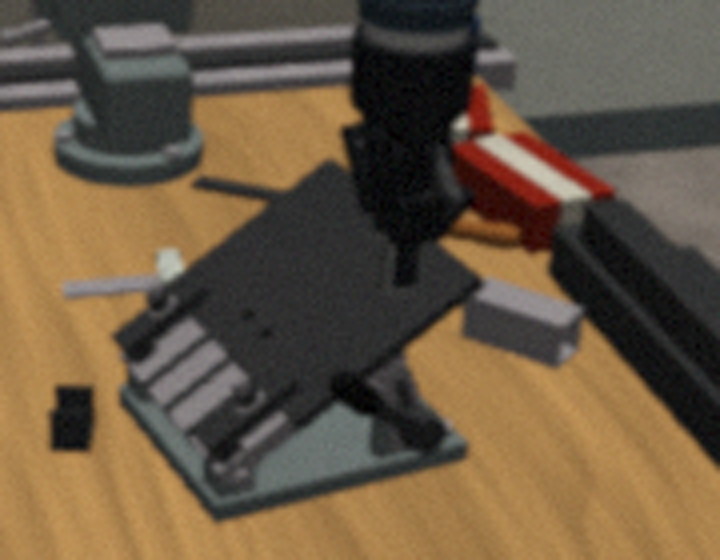

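Run:
```python
from h import *
for p in [(.600,-.059,.058),(.528,-.073,.125),(.553,-.067,.1606)]:
    u=proj("side",np.array(p));print(p,u,(u-[200,100])*4, proj("scene",np.array(p)))
```

```text
(0.6, -0.059, 0.058) [310.28692636 212.58105755] [441.14770543 450.32423018] [288.56869919 241.01373425]
(0.528, -0.073, 0.125) [288.64137934 197.34349525] [354.56551737 389.373981  ] [265.9996463  221.22709327]
(0.553, -0.067, 0.1606) [297.77117004 183.54901948] [391.08468015 334.1960779 ] [275.16163735 218.11564467]
```

Run:
```python
from h import *
ci=bot.camera_info("wrist");M=np.linalg.inv(ci["mount"])
for x in (-.02,0,.003,.022):
    c=M@[x,0,.011,1];u=ci["intrinsics"]@c[:3];print(x,u[:2]/u[2]*1.55)
import cv2
im=bot.capture("side")[:,:,::-1];im=cv2.resize(im[130:210,250:340],None,fx=7,fy=7,interpolation=cv2.INTER_CUBIC)
cv2.imwrite("pics/s2.png",cv2.convertScaleAbs(im,alpha=2.2,beta=20))
print(bot.sense()["ee_pos"])
```

```text
-0.02 [387.47110035 428.31338073]
0 [387.67272227 396.4765017 ]
0.003 [387.69911487 392.30900828]
0.022 [387.84784818 368.82344444]
[ 0.55457477 -0.0678985   0.18373613]
```

View pics/s2.png

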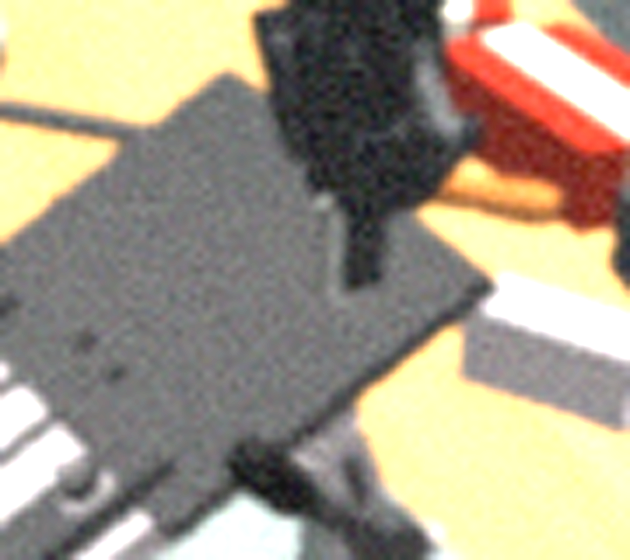

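Run:
```python
from h import *
import cv2
P=np.load("plate.npz");R,t=P["R"],P["t"]
s=bot.sense();print(s["ee_pos"],s["joint_positions"])
ims={n:bot.capture(n)[:,:,::-1].copy() for n in("scene","side")}
pts=[t+R@np.array(p) for p in [(0,-.11,0),(0,.11,0),(-.165,.11,0),(-.165,-.11,0),(0,-.027,0),(-.034,-.027,0)]]+[s["ee_pos"]+RT(s)@[.022,0,0]]
for n in ims:
    im=cv2.resize(ims[n],None,fx=5,fy=5,interpolation=cv2.INTER_CUBIC);im=cv2.convertScaleAbs(im,alpha=1.8,beta=15)
    for p in pts:
        u=proj(n,p);cv2.circle(im,tuple(int(v) for v in (u*5+2)),5,(0,0,255),1)
    c=proj(n,t)*5;x,y=int(c[0])-380,int(c[1])-280;cv2.imwrite(f"pics/ov_{n}.png",im[y:y+580,x:x+780])
```

```text
[ 0.55457477 -0.0678985   0.18373613] [-2.35482169e-01  3.49291360e-01 -4.70639019e-02  1.16839898e+00
  1.97845130e-04 -4.34284074e-01]
```

View pics/ov_scene.png

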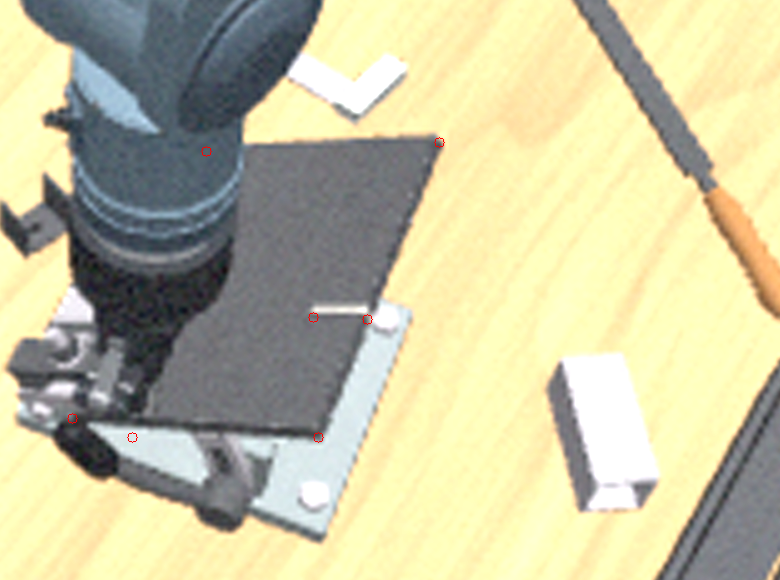

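View pics/ov_side.png

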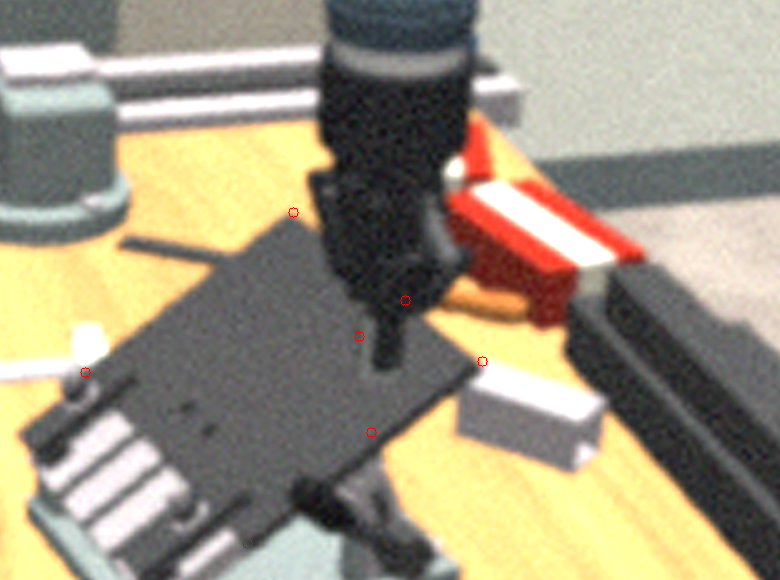

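Run:
```python
from h import *
P=np.load("plate.npz");t=P["t"]
c=proj("side",t)*5;x,y=int(c[0])-380,int(c[1])-280
u=((387+x-2)/5,(366+y-2)/5);o,d=ray("side",u);print(u)
for yy in (-.068,-.05,-.03,0.):
    print(o+d*(yy-o[1])/d[1])
c=proj("scene",t)*5;x,y=int(c[0])-380,int(c[1])-280
for q in [(130,410),(150,405)]:
    u=((q[0]+x-2)/5,(q[1]+y-2)/5);o,d=ray("scene",u);print(u)
    for z in (.14,.16,.18,.2): print(o+d*(z-o[2])/d[2])
```

```text
(301.6, 170.0)
[ 0.5602127  -0.068       0.20052535]
[ 0.56735954 -0.05        0.19050992]
[ 0.57530048 -0.03        0.17938166]
[0.58721188 0.         0.16268927]
(275.0, 213.0)
[ 0.53829065 -0.04377097  0.14      ]
[ 0.54374454 -0.053658    0.16      ]
[ 0.54919843 -0.06354503  0.18      ]
[ 0.55465232 -0.07343206  0.2       ]
(279.0, 212.0)
[ 0.54573413 -0.03465467  0.14      ]
[ 0.55101785 -0.04475011  0.16      ]
[ 0.55630158 -0.05484554  0.18      ]
[ 0.5615853  -0.06494098  0.2       ]
```

Run:
```python
from h import *
import cv2
p=np.array([.2032,.5371,.2164])
for x in (.022,0,-.05,-.1): print(x,proj("side",p-[0,0,x]),proj("scene",p-[0,0,x]))
a=cv2.imread("pics/side0.png");cv2.imwrite("pics/t1.png",cv2.convertScaleAbs(cv2.resize(a[0:110,90:200],None,fx=5,fy=5),alpha=2.5))
a=cv2.imread("pics/scene0.png");cv2.imwrite("pics/t2.png",cv2.convertScaleAbs(cv2.resize(a[0:70,230:330],None,fx=6,fy=6),alpha=2.5))
```

```text
0.022 [147.75212931 103.07879961] [286.19322089  47.13184115]
0 [147.15220997  97.02363465] [286.6174298   41.77926305]
-0.05 [145.75747192  82.94612715] [287.62830162  29.02429689]
-0.1 [144.31756573  68.41272413] [288.70964221  15.38017077]
```

View pics/t1.png

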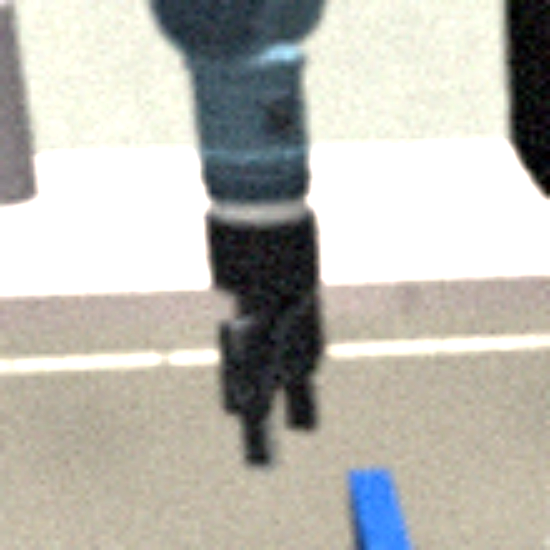

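View pics/t2.png

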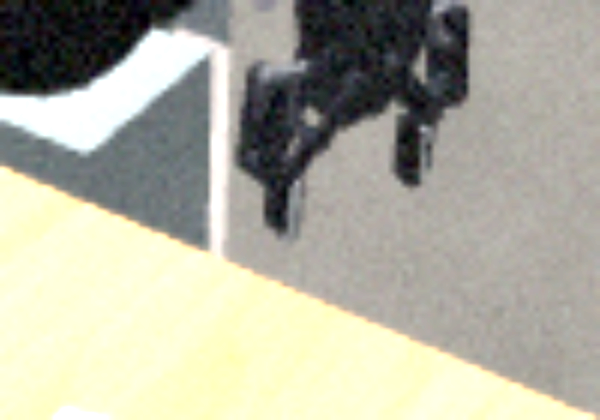

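Run:
```python
from h import *
import cv2
np.set_printoptions(precision=4,suppress=True)
s=[(141,92.4),(150.4,85)];c=[(277,39),(298.5,30.3)]
for a in s:
  for b in c: print(tri([ray("side",a),ray("scene",b)]))
print(tri([ray("side",(145.7,88.7)),ray("scene",(287.8,34.7))]))
for p in [(0,0,0),(.1,0,0),(-.1,0,0),(0,-.1,0),(0,.1,0),(.5,.0,0)]: print(p,proj("scene",np.array(p)),proj("side",np.array(p)))
```

```text
(array([0.1849, 0.4976, 0.2451]), [np.float64(0.0022000213042071663), np.float64(0.002200021304207194)])
(array([0.1862, 0.651 , 0.196 ]), [np.float64(0.00144596175090427), np.float64(0.0014459617509042248)])
(array([0.2161, 0.4466, 0.285 ]), [np.float64(0.0016178020295185746), np.float64(0.0016178020295185913)])
(array([0.2202, 0.5864, 0.2424]), [np.float64(0.0008529162997905292), np.float64(0.000852916299790795)])
(array([0.2022, 0.5421, 0.2433]), [np.float64(0.0016462490846730932), np.float64(0.0016462490846730867)])
(0, 0, 0) [156.9189 149.7193] [ 88.1211 245.8376]
(0.1, 0, 0) [177.4249 162.1471] [126.95   240.8605]
(-0.1, 0, 0) [137.3741 137.8741] [ 47.8254 251.0029]
(0, -0.1, 0) [137.3305 167.7723] [ 86.0766 269.7388]
(0, 0.1, 0) [175.245  132.8298] [ 89.9056 224.9774]
(0.5, 0.0, 0) [270.6331 218.6362] [269.089  222.6407]
```

Request:
{"api": "step_arm", "payload": {"increments": [[[0, -10, 0], 0, 0], [[0, -10, -10], 0, 0], [[0, -10, -18], 0, 0], [[0, -10, -24], 0, 0], [[0, -10, -30], 0, 0], [[0, -10, -36], 0, 0]]}}

```text
t: 3.4
ee_pos: [0.552, -0.0785, 0.1438]
ee_rot: [0.704, -0.069, 0.704, 0.07]
ft_force: [-0.3, -0.2, -0.5]
width: 0.0003
```

```bash
cat > look.py <<'E'
from h import *
import cv2,sys,pickle
np.set_printoptions(precision=4,suppress=True)
n,x0,y0,x1,y1,f,out=sys.argv[1],*map(float,sys.argv[2:7]),sys.argv[7]
s=bot.sense();im=bot.capture(n)[:,:,::-1]
pickle.dump((s,im),open(f"pics/{out}.pkl","wb"))
im=cv2.resize(im[int(y0):int(y1),int(x0):int(x1)],None,fx=f,fy=f,interpolation=cv2.INTER_CUBIC)
cv2.imwrite(f"pics/{out}.png",cv2.convertScaleAbs(im,alpha=1.7,beta=10))
print("t",s["t"],s["ee_pos"],"F",s["ft_force"],"w",s["width"],"qd",np.abs(s["joint_velocities"]).max())
E
python3 look.py side 240 120 350 220 6 s3
```

```text
t 3.4 [ 0.552  -0.0785  0.1438] F [-0.3172 -0.1985 -0.541 ] w 0.0003298487964564938 qd 0.11332715097134838
```

View pics/s3.png

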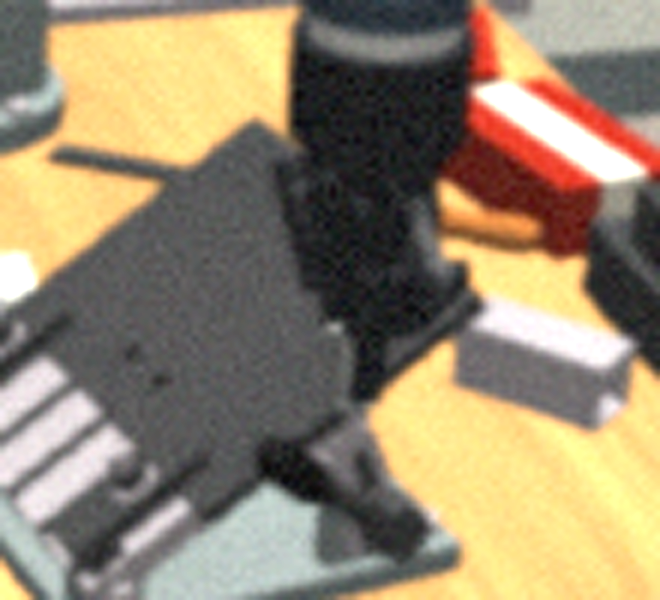

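Run:
```python
from h import *
for p in [(.552,-.0785,.1568),(.552,-.0785,.127),(.534,-.072,.119),(.6,-.059,.058),(.52,-.0745,.134)]:
    u=proj("side",np.array(p));print(p,(u-[240,120])*6)
u=(240+275/6,120+448/6)
o,d=ray("side",u);n=np.array([-.187,.982,0]);p0=np.array([.6,-.059,0]);print(o+d*((p0-o)@n)/(d@n))
u=(240+400/6,120+520/6)
o,d=ray("side",u);print(o+d*((p0-o)@n)/(d@n))
```

```text
(0.552, -0.0785, 0.1568) [352.49882216 401.78620811]
(0.552, -0.0785, 0.127) [347.76360991 460.43609753]
(0.534, -0.072, 0.119) [303.23205612 473.02678002]
(0.6, -0.059, 0.058) [421.72155814 555.48634527]
(0.52, -0.0745, 0.134) [276.76234907 450.21745879]
[ 0.51915358 -0.0743954   0.13517776]
[ 0.58647025 -0.06157644  0.08085631]
```

Request:
{"api": "step_arm", "payload": {"increments": [[[0, 0, -15], 0, 0], [[-3, 0, -24], 0, 0], [[-5, -1, -33], 0, 0], [[-9, -2, -39], 0, 0], [[-13, -2, -45], 0, 0], [[-17, -3, -52], 0, 0]]}}

```text
t: 4.2
ee_pos: [0.5361, -0.0825, 0.0934]
ee_rot: [0.705, -0.07, 0.703, 0.069]
ft_force: [-0.4, 0.4, 8.0]
width: 0.0001
```

```bash
python3 look.py side 240 120 350 220 6 s4
```

```text
t 4.2 [ 0.5361 -0.0825  0.0934] F [-0.4029  0.3665  7.9568] w 5.2505184938545855e-05 qd 0.17601847464918327
```

View pics/s4.png

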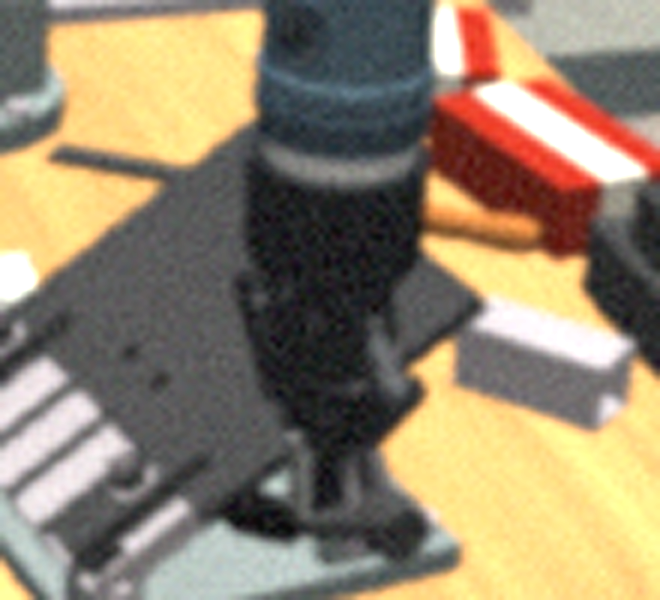

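Request:
{"api": "step_arm", "payload": {"increments": [[[-3, -1, -8], 0, 0], [[-6, -1, -16], 0, 0], [[-8, -2, -22], 0, 0], [[-10, -2, -29], 0, 0], [[-11, -3, -34], 0, 0], [[-12, -3, -37], 0, 0], [[-12, -3, -37], 0, 0]]}}

```text
t: 5.12
ee_pos: [0.524, -0.0852, 0.0558]
ee_rot: [0.704, -0.07, 0.703, 0.069]
ft_force: [0.9, -0.9, 3.6]
width: -0.0
```

```bash
python3 look.py side 240 120 350 220 6 s5
```

```text
t 5.125 [ 0.524  -0.0852  0.0558] F [ 0.9379 -0.8697  3.5788] w -4.531458625261171e-05 qd 0.0054202653001110355
```

View pics/s5.png

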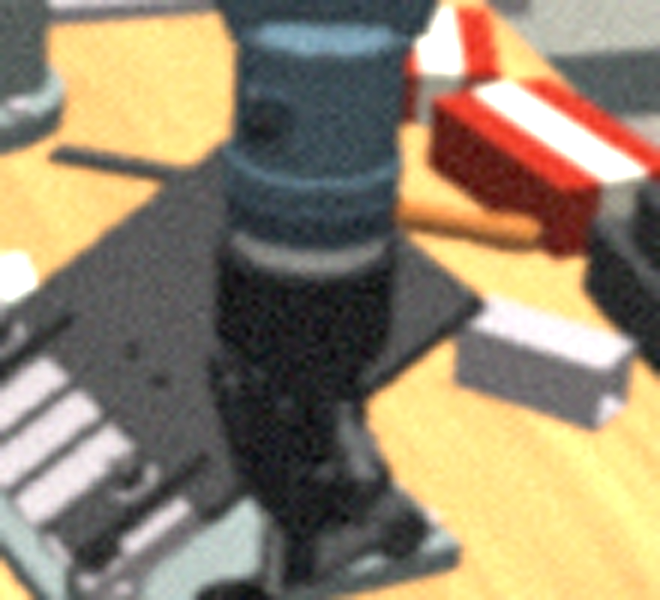

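Request:
{"api": "step_arm", "payload": {"increments": [[[0, 0, -2], 0, 0], [[0, 0, -4], 0, 0], [[0, 0, -5], 0, 0]]}}

```text
t: 5.55
ee_pos: [0.524, -0.0853, 0.0517]
ee_rot: [0.704, -0.07, 0.703, 0.069]
ft_force: [-2.0, -2.7, 15.8]
width: -0.0001
```

Request:
{"api": "step_arm", "payload": {"increments": [[[0, 0, -2], 0, 0], [[0, 0, -3], 0, 0], [[0, 0, -3], 0, 0]]}}

```text
t: 5.92
ee_pos: [0.5258, -0.0869, 0.0498]
ee_rot: [0.705, -0.071, 0.702, 0.067]
ft_force: [1.0, -6.1, 13.0]
width: 0.0002
```

Request:
{"api": "step_arm", "payload": {"increments": [[[0, -2, 20], 0, 0], [[0, -2, 70], 0, 0], [[-20, 0, 120], 0, 0], [[-40, 0, 150], 0, 0], [[-40, 0, 150], 0, 0]]}}

```text
t: 6.55
ee_pos: [0.4829, -0.0843, 0.1991]
ee_rot: [0.705, -0.069, 0.703, 0.069]
ft_force: [1.1, -0.4, -1.4]
width: 0.0003
```

```bash
python3 look.py side 230 120 340 220 6 s6;  python3 look.py wrist 0 0 512 384 1.55 w2
```

```text
t 6.55 [ 0.4829 -0.0843  0.1991] F [ 1.1    -0.3593 -1.4387] w 0.00031663100526086737 qd 0.05364653033462736
t 6.6 [ 0.4828 -0.0842  0.1974] F [ 0.0807 -0.864  -1.2972] w -2.6680539263423553e-05 qd 0.03829107947949559
```

View pics/s6.png

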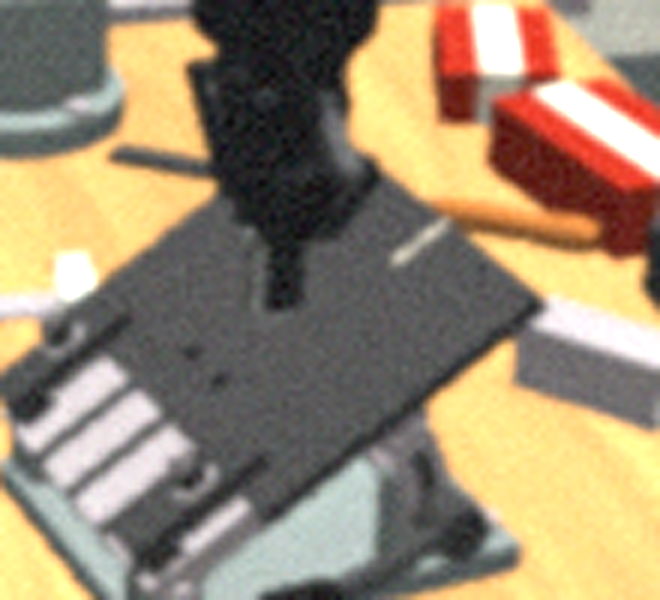

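View pics/w2.png

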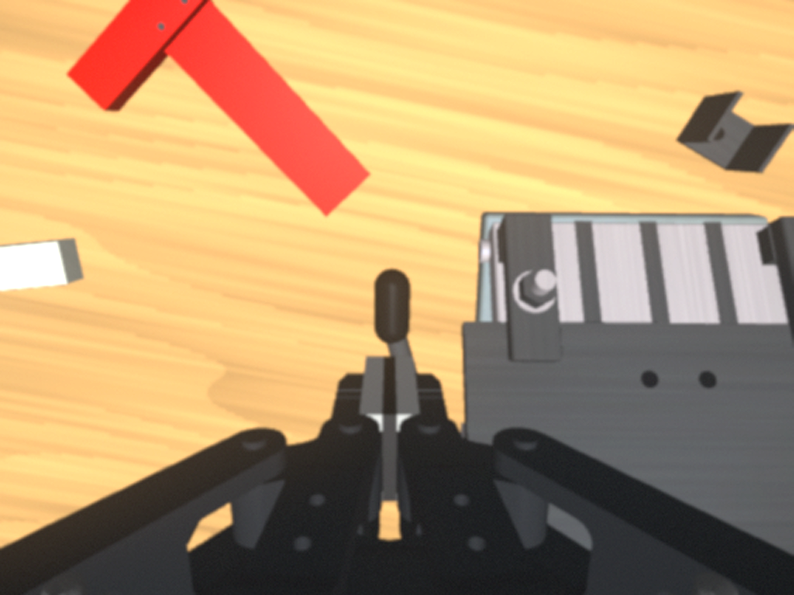

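Run:
```python
import pickle,cv2
s,im=pickle.load(open("pics/s6.pkl","rb"))
im=cv2.resize(im[190:245,250:330],None,fx=9,fy=9,interpolation=cv2.INTER_CUBIC);cv2.imwrite("pics/s6z.png",cv2.convertScaleAbs(im,alpha=1.8,beta=20))
from h import *
for f in (0,.05,.1,.2):
    for r in (.0,.08,.105,.115):
        p=np.array([.6-.982*r*np.cos(f),-.059-.187*r*np.cos(f),.058+r*np.sin(f)]);print(f,r,(proj("side",p)-[250,190])*9)
```

```text
0 0.0 [542.58233721 203.22951791]
0 0.08 [314.96412859 260.3777827 ]
0 0.105 [241.55852333 278.80777999]
0 0.115 [211.88230196 286.2586099 ]
0.05 0.0 [542.58233721 203.22951791]
0.05 0.08 [315.98658331 249.24509904]
0.05 0.105 [242.75762338 264.11595645]
0.05 0.115 [213.13157311 270.13222064]
0.1 0.0 [542.58233721 203.22951791]
0.1 0.08 [317.59408479 237.95966608]
0.1 0.105 [244.73820916 249.20601041]
0.1 0.115 [215.24273156 253.75905838]
0.2 0.0 [542.58233721 203.22951791]
0.2 0.08 [322.55579538 215.05048283]
0.2 0.105 [251.03837243 218.89276904]
0.2 0.115 [222.04728905 220.45032012]
```

View pics/s6z.png

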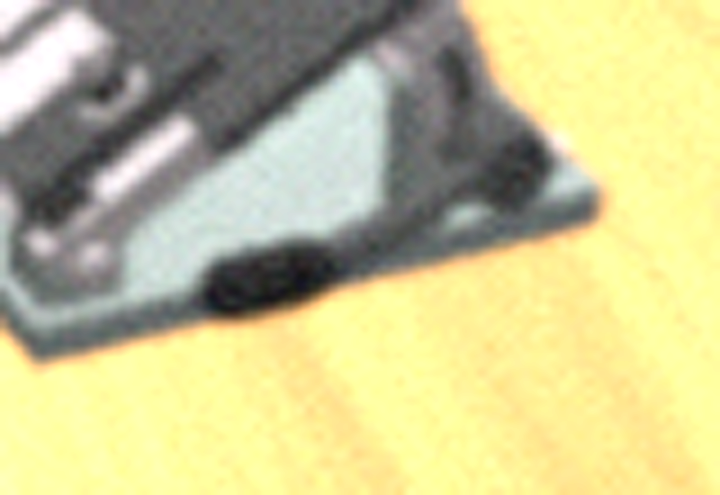

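Request:
{"api": "step_arm", "payload": {"increments": [[[0, -50, 20], 2, 20], [[0, -110, 20], 4, 40], [[0, -170, 20], 6, 65], [[0, -230, 20], 7, 65], [[0, -275, 20], 7, 65], [[0, -275, 20], 7, 65], [[0, -275, 20], 7, 65]]}}

```text
t: 7.52
ee_pos: [0.4826, -0.3585, 0.2152]
ee_rot: [0.697, -0.111, 0.699, 0.114]
ft_force: [0.5, -0.2, 0.5]
width: 0.0649
```

```bash
python3 look.py wrist 0 0 512 384 1.55 w3
```

```text
t 7.525 [ 0.4826 -0.3585  0.2152] F [ 0.4867 -0.208   0.5224] w 0.06493781650659641 qd 0.026141788366880702
```

View pics/w3.png

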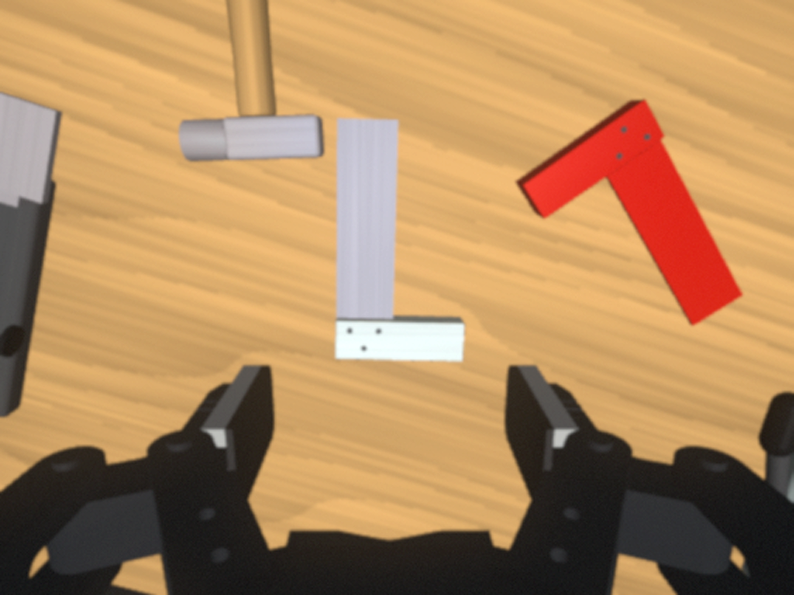

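Run:
```python
from h import *
import pickle
np.set_printoptions(precision=4,suppress=True)
s,im=pickle.load(open("pics/w3.pkl","rb"))
g=lambda u,z:onz(wray(((u[0]+.5)/1.55-.5,(u[1]+.5)/1.55-.5),s),z)
to,ti=g((337,119),.012),g((398,121),.012);so,si=g((335.5,317),.012),g((393.5,318),.012)
A=[g(u,.02) for u in [(335.5,320),(464,320),(463,361),(335,359)]]
print(to,ti,so,si);print(*A)
print(np.linalg.norm(ti-to),np.linalg.norm(to-so),np.linalg.norm(A[1]-A[0]),np.linalg.norm(A[2]-A[1]))
xd=(so-to)+(si-ti);print("yaw blade",np.degrees(np.arctan2(xd[1],xd[0])))
yd=A[1]-A[0]+A[2]-A[3];print("yaw stock",np.degrees(np.arctan2(-yd[0],yd[1])))
c=np.mean(A,0);print("origin",c)
R=RT(s);print("jaw",np.degrees(np.arctan2(R[1,1],R[0,1])),R[:,0])
w=np.radians(17.3);Q=np.array([[np.cos(w),-np.sin(w)],[np.sin(w),np.cos(w)]])
bl=(to+ti+so+si)/4;print("blade mid",bl, "exp from origin",c[:2]+Q@[-81.5e-3,-25e-3])
```

```text
[ 0.4136 -0.4155  0.012 ] [ 0.4025 -0.3779  0.012 ] [ 0.5415 -0.3779  0.012 ] [ 0.5294 -0.3387  0.012 ]
[ 0.5409 -0.3773  0.02  ] [ 0.513  -0.2928  0.02  ] [ 0.5419 -0.2828  0.02  ] [ 0.5687 -0.3693  0.02  ]
0.03912421636185477 0.13330495337690323 0.08899965343443507 0.030524508750086457
yaw blade 16.754605297317397
yaw stock 17.727796188057898
origin [ 0.5411 -0.3306  0.02  ]
jaw 108.27565811958972 [-0.0025  0.0033 -1.    ]
blade mid [ 0.4717 -0.3775  0.012 ] exp from origin [ 0.4707 -0.3787]
```

Request:
{"api": "step_arm", "payload": {"increments": [[[-6, -10, -50], -1, 65], [[-11, -20, -100], -1, 65], [[-11, -20, -150], -1, 65], [[-11, -20, -190], -1, 65], [[-11, -20, -200], -1, 65], [[-11, -20, -200], -1, 65]]}}

```text
t: 8.32
ee_pos: [0.4723, -0.3786, 0.0176]
ee_rot: [0.699, -0.106, 0.699, 0.107]
ft_force: [-0.2, 1.2, 0.0]
width: 0.0647
```

```bash
python3 look.py wrist 0 0 512 384 1.55 w4;python3 - <<'E'
from h import *
R=RT(bot.sense());print("jaw",np.degrees(np.arctan2(R[1,1],R[0,1])),R[:,0])
E
```

```text
t 8.325 [ 0.4723 -0.3786  0.0176] F [-0.1596  1.1507  0.018 ] w 0.06471597425828947 qd 0.04395630221638277
jaw 107.32660599836714 [ 0.00132458 -0.00114693 -0.99999847]
```

View pics/w4.png

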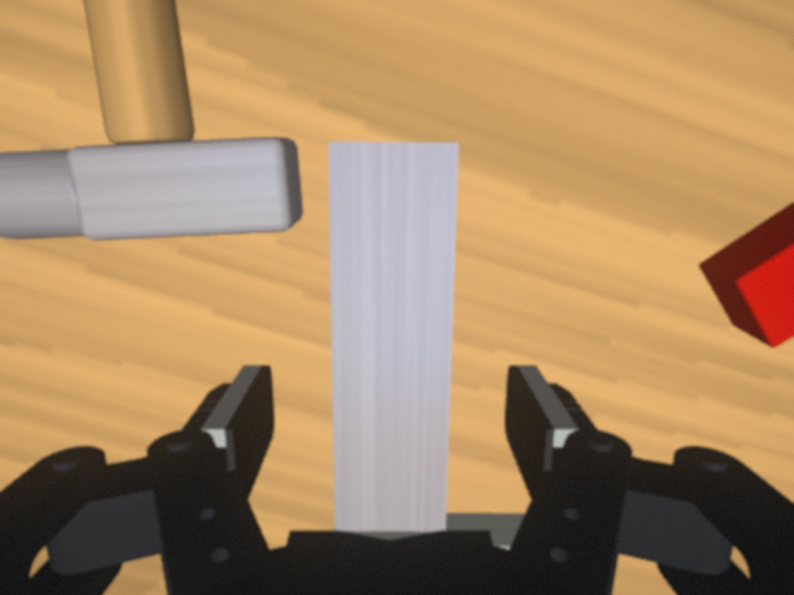

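Request:
{"api": "step_arm", "payload": {"increments": [[[0, 0, -15], 0, 65], [[0, 0, -25], 0, 65], [[0, 0, -29], 0, 65], [[0, 0, -31], 0, 65], [[0, 0, -32], 0, 65]]}}

```text
t: 9.0
ee_pos: [0.4721, -0.3797, -0.0147]
ee_rot: [0.699, -0.106, 0.699, 0.106]
ft_force: [-0.5, 0.1, 0.6]
width: 0.0648
```

Request:
{"api": "step_arm", "payload": {"increments": [[[0, 0, -2], 0, 65], [[0, 0, -3], 0, 65], [[0, 0, -4], 0, 65]]}}

```text
t: 9.38
ee_pos: [0.4721, -0.3797, -0.0186]
ee_rot: [0.699, -0.106, 0.699, 0.106]
ft_force: [-0.7, 0.3, -0.9]
width: 0.065
```

Request:
{"api": "step_arm", "payload": {"increments": [[[0, 0, -2], 0, 65], [[0, 0, -3], 0, 65], [[0, 0, -3], 0, 65]]}}

```text
t: 9.75
ee_pos: [0.4722, -0.3797, -0.0203]
ee_rot: [0.699, -0.106, 0.699, 0.106]
ft_force: [-2.2, 1.5, 9.3]
width: 0.0653
```

Request:
{"api": "step_arm", "payload": {"increments": [[[0, 0, 13], 0, 65], [[0, 0, 13], 0, 65], [[0, 0, 13], 0, 30], [[0, 0, 13], 0, 30], [[0, 0, 13], 0, 30], [[0, 0, 13], 0, 30], [[0, 0, 13], 0, 30], [[0, 0, 13], 0, 30]]}}

```text
t: 10.75
ee_pos: [0.472, -0.3794, -0.0083]
ee_rot: [0.699, -0.106, 0.699, 0.106]
ft_force: [-1.7, 1.8, 4.3]
width: 0.0359
```

```bash
python3 look.py wrist 0 0 512 384 1.55 w5
```

```text
t 10.75 [ 0.472  -0.3794 -0.0083] F [-1.6655  1.7767  4.2862] w 0.03590564948765959 qd 0.0008059299358768292
```

View pics/w5.png

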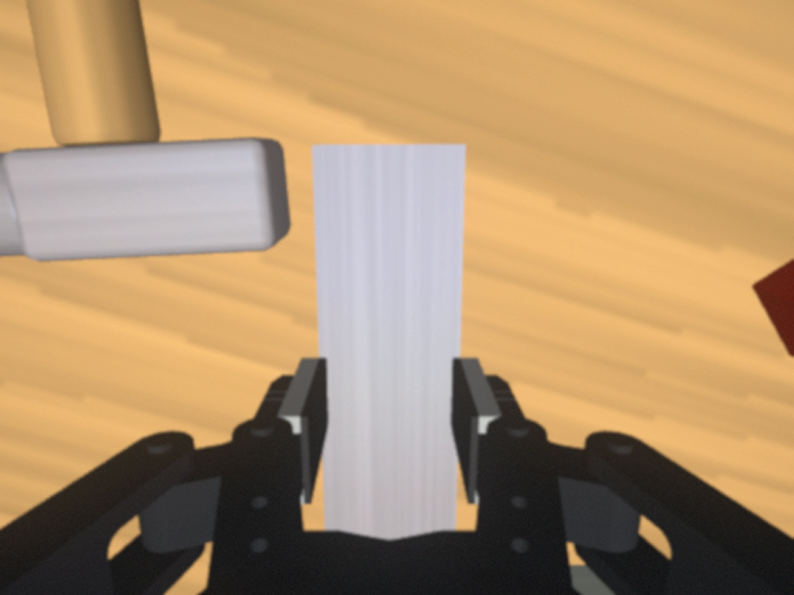

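Request:
{"api": "step_arm", "payload": {"increments": [[[0, 0, 2], 0, 30], [[0, 0, 6], 0, 30], [[0, 0, 15], 0, 30], [[0, 0, 30], 0, 30], [[0, 0, 40], 0, 30], [[0, 0, 40], 0, 30]]}}

```text
t: 11.55
ee_pos: [0.473, -0.3806, 0.033]
ee_rot: [0.7, -0.107, 0.698, 0.105]
ft_force: [-0.8, 0.3, -2.9]
width: 0.0349
```

```bash
python3 look.py wrist 0 0 512 384 1.55 w6; python3 look.py side 230 200 390 330 4.8 s7
```

```text
t 11.55 [ 0.473  -0.3806  0.033 ] F [-0.7988  0.2623 -2.9218] w 0.03494591079427181 qd 0.02385684186651848
t 11.6 [ 0.4725 -0.3801  0.0321] F [ 0.7125  0.5207 -2.2417] w 0.035179605248037135 qd 0.01811981732792456
```

View pics/w6.png

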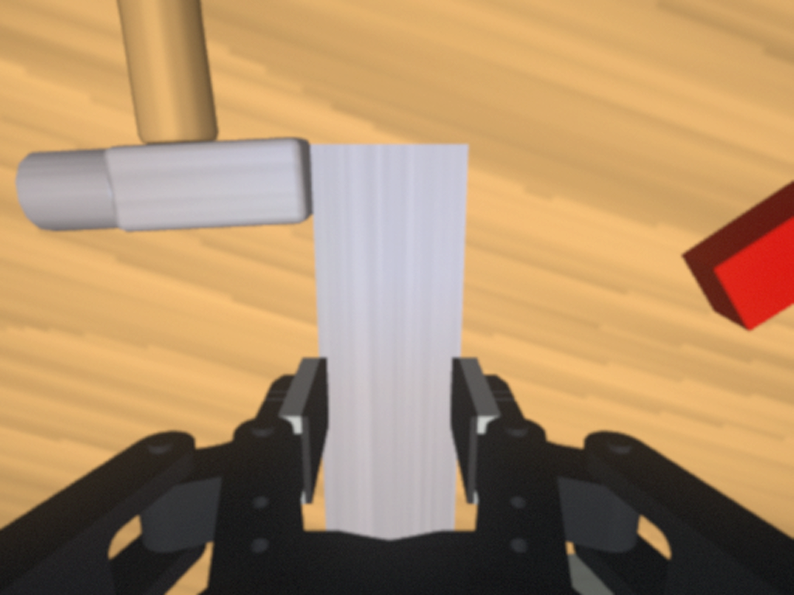

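View pics/s7.png

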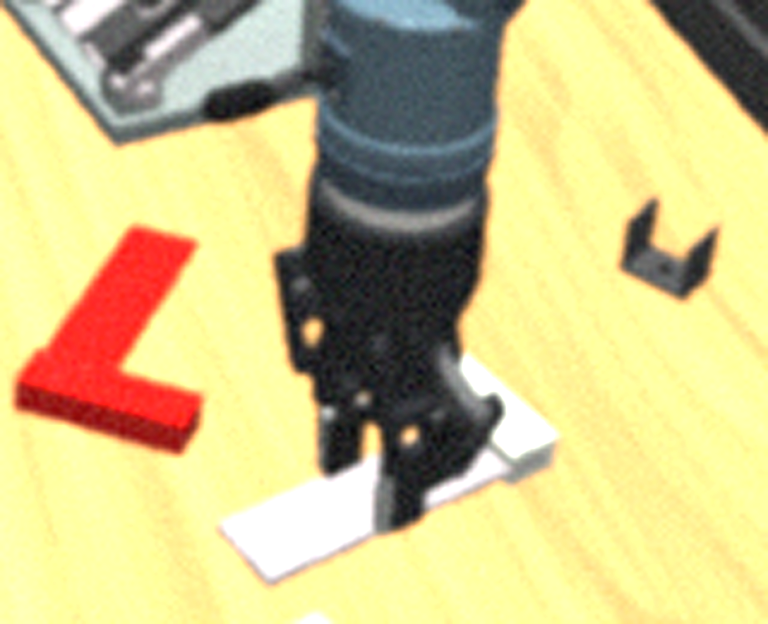

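Request:
{"api": "step_arm", "payload": {"increments": [[[0, 0, 30], 0, 30], [[0, 0, 75], 0, 30], [[2, 15, 120], 0, 30], [[8, 45, 160], -1, 30], [[16, 85, 185], -2, 30], [[24, 125, 190], -3, 30], [[33, 170, 190], -4, 30], [[42, 215, 190], -5, 30], [[51, 260, 190], -6, 30], [[60, 305, 190], -6.5, 30]]}}

```text
t: 12.9
ee_pos: [0.5317, -0.073, 0.2207]
ee_rot: [0.704, -0.066, 0.704, 0.066]
ft_force: [0.2, -0.3, -3.1]
width: 0.0349
```

Request:
{"api": "step_arm", "payload": {"increments": [[[9, 45, 0], 0, 30], [[17, 90, 0], 0, 30], [[23, 125, 0], 0, 30], [[27, 145, 0], 0, 30], [[28, 152, 0], 0, 30], [[28, 152, 0], 0, 30], [[28, 152, 0], 0, 30]]}}

```text
t: 13.78
ee_pos: [0.56, 0.0762, 0.2213]
ee_rot: [0.704, -0.066, 0.704, 0.066]
ft_force: [-0.4, 0.5, -2.8]
width: 0.0354
```

```bash
python3 look.py wrist 0 0 512 384 1.55 w7; python3 look.py side 210 100 370 230 4.8 s8;python3 - <<'E'
from h import *
R=RT(bot.sense());print("jaw",np.degrees(np.arctan2(R[1,1],R[0,1])),R[:,0])
E
```

```text
t 13.775 [0.56   0.0762 0.2213] F [-0.3533  0.4947 -2.7635] w 0.03541075868410606 qd 0.0028425161950434556
t 13.825 [0.56   0.0762 0.2213] F [-0.2018 -0.674  -1.4731] w 0.035070495648394394 qd 0.002557331906430691
jaw 100.68534224064574 [-1.25882679e-05 -1.42982051e-04 -9.99999990e-01]
```

View pics/w7.png

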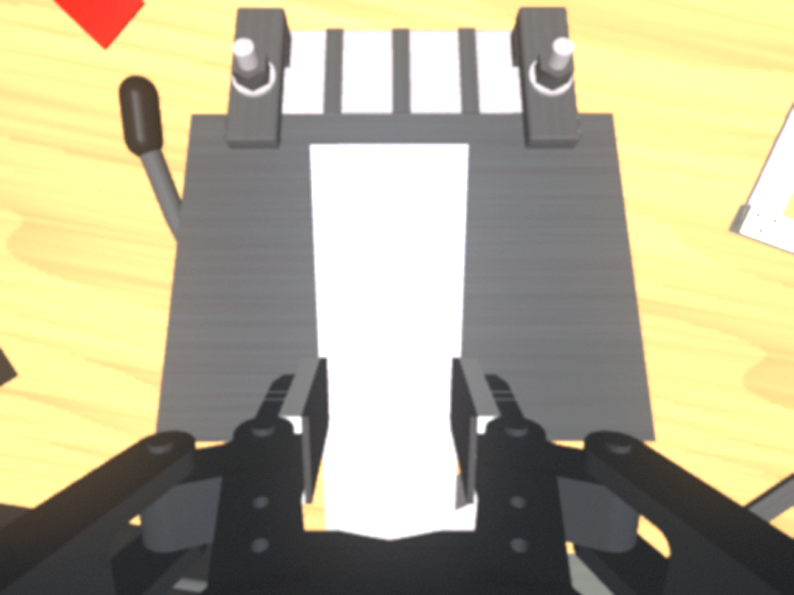

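View pics/s8.png

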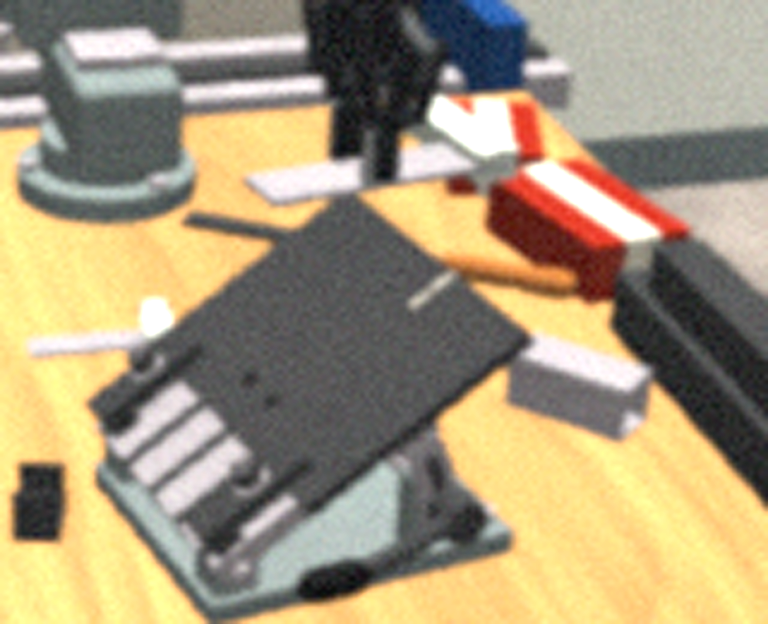

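Run:
```python
from h import *
import pickle
np.set_printoptions(precision=1,suppress=True)
P=np.load("plate.npz");R,t=P["R"],P["t"]
s,im=pickle.load(open("pics/w7.pkl","rb"));ci=bot.camera_info("wrist");M=ci["mount"]
Rc=RT(s)@M[:3,:3];tc=s["ee_pos"]+RT(s)@M[:3,3]
for p in [(0,-.11,0),(0,.11,0),(-.165,.11,0),(-.165,-.11,0)]:
    c=ci["intrinsics"]@(Rc.T@(t+R@np.array(p)-tc));print(c[:2]/c[2]*1.55+.3)
```

```text
[156.4 442.3]
[652.2 440.7]
[611.2 114.1]
[191.  114.7]
```

Request:
{"api": "step_arm", "payload": {"increments": [[[1, 0, -20], 0, 30], [[1, 0, -45], 0, 30], [[1, 0, -58], 0, 30], [[1, 0, -64], 0, 30], [[1, 0, -68], 0, 30], [[1, 0, -71], 0, 30]]}}

```text
t: 14.62
ee_pos: [0.5614, 0.0772, 0.1511]
ee_rot: [0.704, -0.066, 0.704, 0.066]
ft_force: [-1.7, -0.7, 0.5]
width: 0.0352
```

```bash
python3 look.py side 230 120 350 220 6.5 s9; python3 look.py scene 240 130 350 240 5.4 c9
```

```text
t 14.625 [0.5614 0.0772 0.1511] F [-1.7436 -0.6522  0.4854] w 0.035154943576370286 qd 0.058968178622355115
t 14.675 [0.5613 0.0773 0.1507] F [-1.5539 -0.6374 -0.7787] w 0.03521840278299865 qd 0.005066325237047974
```

View pics/s9.png

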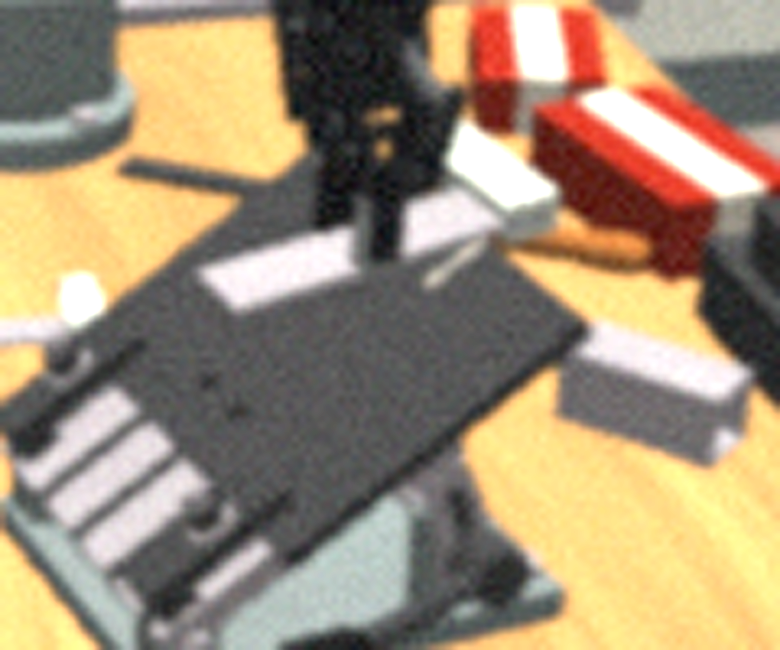

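View pics/c9.png

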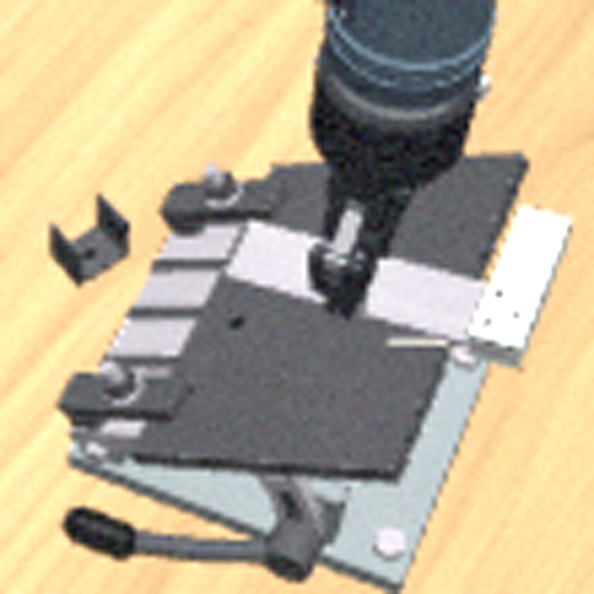

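Request:
{"api": "step_arm", "payload": {"increments": [[[0, 0, -3], 0, 30], [[0, 0, -6], 0, 30], [[0, 0, -9], 0, 30], [[0, 0, -12], 0, 30]]}}

```text
t: 15.22
ee_pos: [0.5615, 0.0776, 0.1383]
ee_rot: [0.704, -0.066, 0.704, 0.067]
ft_force: [0.2, -0.3, -0.1]
width: 0.0315
```

```bash
python3 look.py side 230 120 350 220 6.5 s10
```

```text
t 15.225 [0.5615 0.0776 0.1383] F [ 0.1717 -0.2522 -0.1042] w 0.03149798655742623 qd 0.05161954906495117
```

View pics/s10.png

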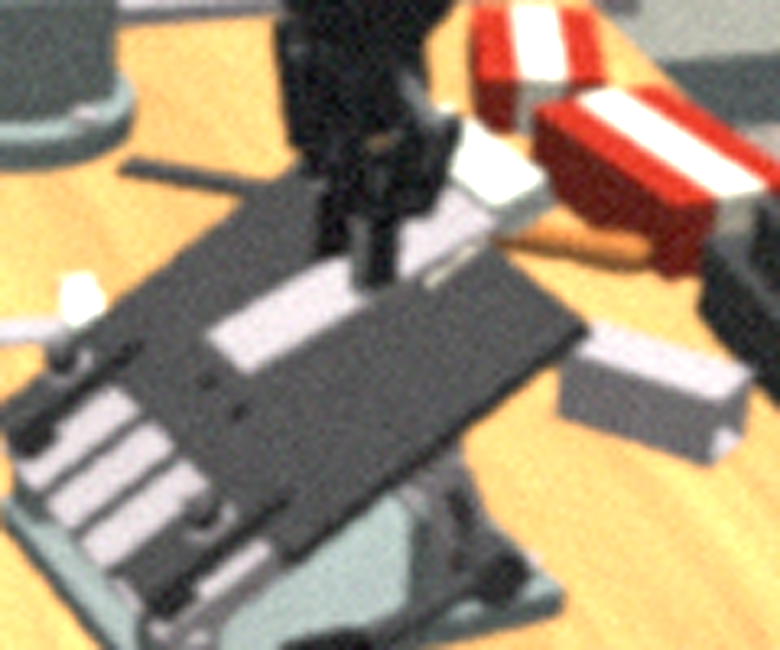

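```bash
python3 look.py wrist 0 0 512 384 1.55 w8; python3 look.py scene 240 130 350 240 5.4 c10
```

```text
t 15.275 [0.561  0.0775 0.1377] F [-0.3339 -0.2698 -0.3858] w 0.031215281132944566 qd 0.014441724292454865
t 15.325 [0.5607 0.0775 0.1378] F [ 0.2789 -0.1727 -0.6151] w 0.03094244208335428 qd 0.00832013621508589
```

View pics/w8.png

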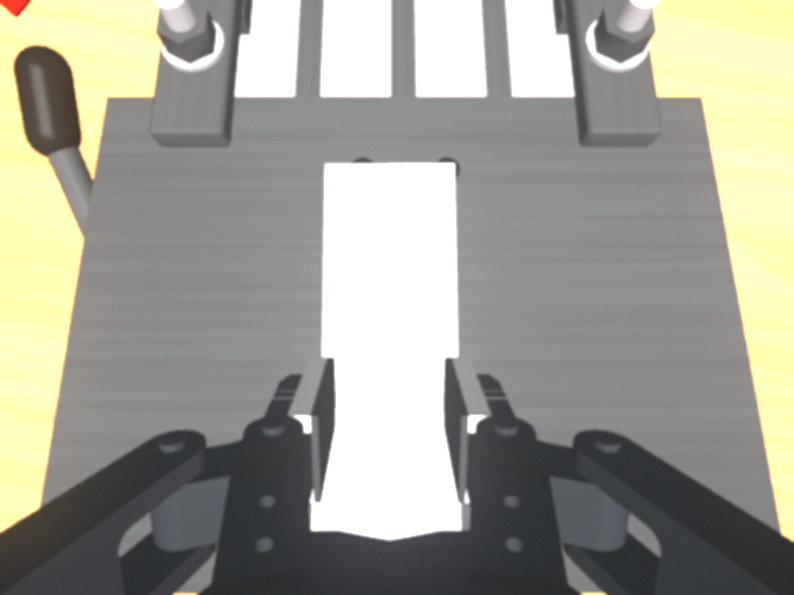

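View pics/c10.png

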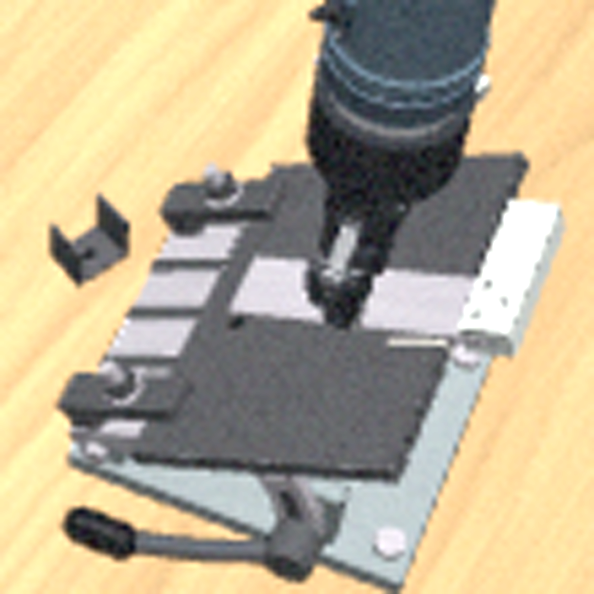

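Request:
{"api": "step_arm", "payload": {"increments": [[[0, 0, 0], 0, 60], [[0, 0, 2], 0, 60], [[-5, 0, 30], 0, 60], [[-15, -2, 75], 0, 60], [[-25, -4, 125], 0, 60], [[-25, -4, 155], 0, 60], [[-25, -4, 155], 0, 60], [[-25, -4, 155], 0, 60]]}}

```text
t: 16.38
ee_pos: [0.5359, 0.0734, 0.2926]
ee_rot: [0.704, -0.066, 0.704, 0.066]
ft_force: [-0.2, 0.2, 0.1]
width: 0.0603
```

```bash
python3 look.py wrist 0 0 512 384 1.55 w9
python3 - <<'E'
import pickle,cv2
s,im=pickle.load(open("pics/w9.pkl","rb"));cv2.imwrite("pics/w9d.png",cv2.resize(im,None,fx=1.55,fy=1.55,interpolation=cv2.INTER_CUBIC))
E
```

```text
t 16.375 [0.5359 0.0734 0.2926] F [-0.1667  0.1704  0.1305] w 0.06030054286558438 qd 0.025417362743250415
```

View pics/w9d.png

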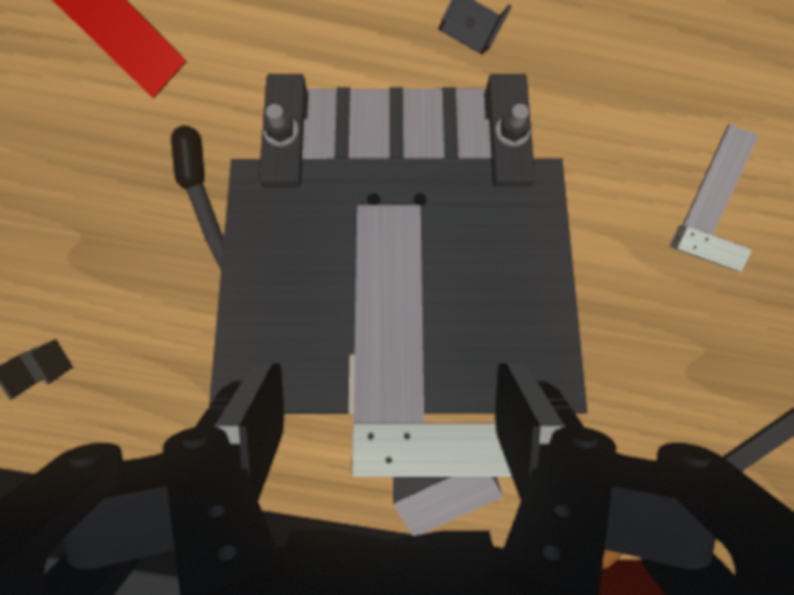

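```bash
cat > pw.py <<'E'
from h import *
import pickle,sys,cv2
np.set_printoptions(precision=1,suppress=True)
P=np.load("plate.npz");R,t=P["R"],P["t"]
s,im=pickle.load(open(sys.argv[1],"rb"));ci=bot.camera_info("wrist");M=ci["mount"]
Rc=RT(s)@M[:3,:3];tc=s["ee_pos"]+RT(s)@M[:3,3]
def pj(p):
    c=ci["intrinsics"]@(Rc.T@(t+R@np.array(p)-tc));return (c[:2]/c[2]+.5)*1.55-.5
E
cat > pw2.py <<'E'
from pw import *
T=-.0269
for n,p in dict(nearU=(0,-.11,0),farU=(0,.11,0),farL=(-.165,.11,0),nearL=(-.165,-.11,0),tickTop=(0,T,0),tickLow=(-.034,T,0),toeO=(-.135,T,.004),toeI=(-.135,T+.04,.004),heelTop=(0,T,.004),inner_stock_topO=(0,T,.012),inner_stock_topE=(0,T+.09,.012),outer_topO=(.028,T,.012),outer_topE=(.028,T+.09,.012),outer_botO=(.028,T,-.008)).items(): print(n,pj(p))
im2=cv2.resize(im[215:330,190:360],None,fx=4.5,fy=4.5,interpolation=cv2.INTER_CUBIC);cv2.imwrite("pics/zz.png",cv2.convertScaleAbs(im2,alpha=1.3))
E
python3 pw2.py pics/w9.pkl
```

```text
nearU [209.3 413.7]
farU [585.6 413. ]
farL [561.5 159. ]
nearL [230.5 159. ]
tickTop [351.7 413.5]
tickLow [352.6 355.5]
toeO [354.7 198. ]
toeI [416.9 198. ]
heelTop [351.2 413.2]
inner_stock_topO [350.3 412.6]
inner_stock_topE [510.1 412.3]
outer_topO [349.5 464.8]
outer_topE [513.2 464.4]
outer_botO [351.8 463. ]
```

View pics/zz.png

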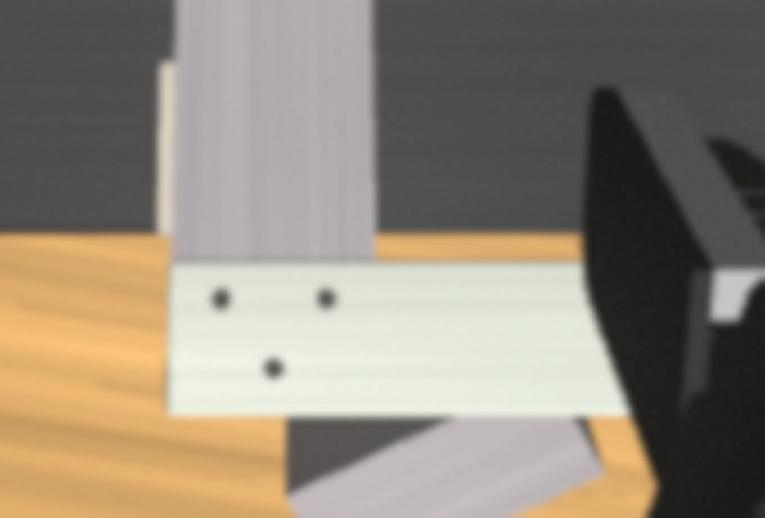

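Request:
{"api": "step_arm", "payload": {"increments": [[[10, 1, -45], 0, 58], [[20, 3, -95], 0, 58], [[29, 4, -135], 0, 58], [[29, 4, -155], 0, 58], [[29, 4, -162], 0, 58], [[29, 4, -165], 0, 58], [[29, 4, -165], 0, 58]]}}

```text
t: 17.3
ee_pos: [0.5654, 0.0774, 0.1289]
ee_rot: [0.704, -0.066, 0.704, 0.066]
ft_force: [0.1, -0.1, 0.2]
width: 0.0581
```

Request:
{"api": "step_arm", "payload": {"increments": [[[0, 0, -2], 0, 58], [[0, 0, -2], 0, 30], [[0, 0, -2], 0, 30], [[0, 0, -2], 0, 30], [[0, 0, -2], 0, 30], [[0, 0, -2], 0, 30], [[0, 0, -2], 0, 30]]}}

```text
t: 18.18
ee_pos: [0.5651, 0.0774, 0.1281]
ee_rot: [0.704, -0.066, 0.704, 0.066]
ft_force: [-3.0, -0.3, 7.6]
width: 0.036
```

Request:
{"api": "step_arm", "payload": {"increments": [[[-1, 0, -0.5], 0, 30], [[-2, 0, -1], 0, 30], [[-3, -0.5, -1.7], 0, 30], [[-4, -1, -2.3], 0, 30], [[-4.6, -1, -2.7], 0, 30], [[-4.6, -1, -2.7], 0, 30]]}}

```text
t: 18.92
ee_pos: [0.5648, 0.0772, 0.1277]
ee_rot: [0.708, -0.066, 0.7, 0.067]
ft_force: [1.3, 2.1, 11.7]
width: 0.0364
```

```bash
python3 look.py wrist 0 0 512 384 1.55 w10; python3 look.py scene 240 130 350 240 5.4 c11;python3 look.py side 230 120 350 220 6.5 s11
```

```text
t 18.925 [0.5648 0.0772 0.1277] F [ 1.2664  2.132  11.6581] w 0.036395579587584666 qd 0.0013810748828614716
t 18.975 [0.5648 0.0772 0.1277] F [ 1.1792  1.5585 12.2671] w 0.03651021633625574 qd 0.002030126454848247
t 19.025 [0.5648 0.0772 0.1277] F [ 1.5352  1.465  11.5711] w 0.03586520367131382 qd 0.0032087766520008027
```

View pics/c11.png

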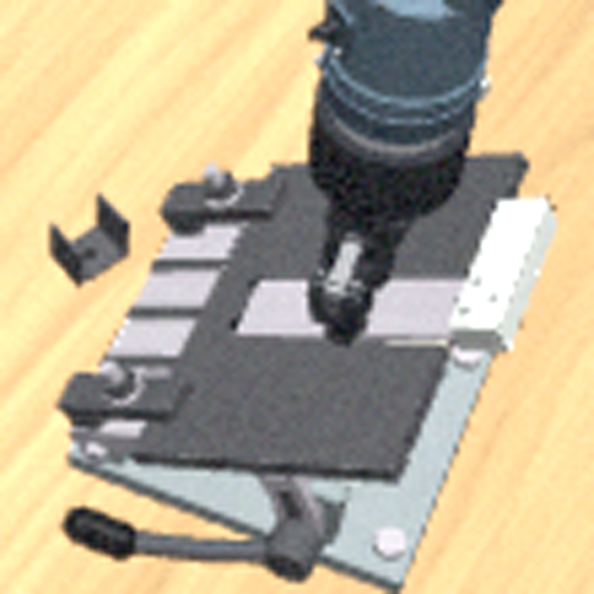

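View pics/s11.png

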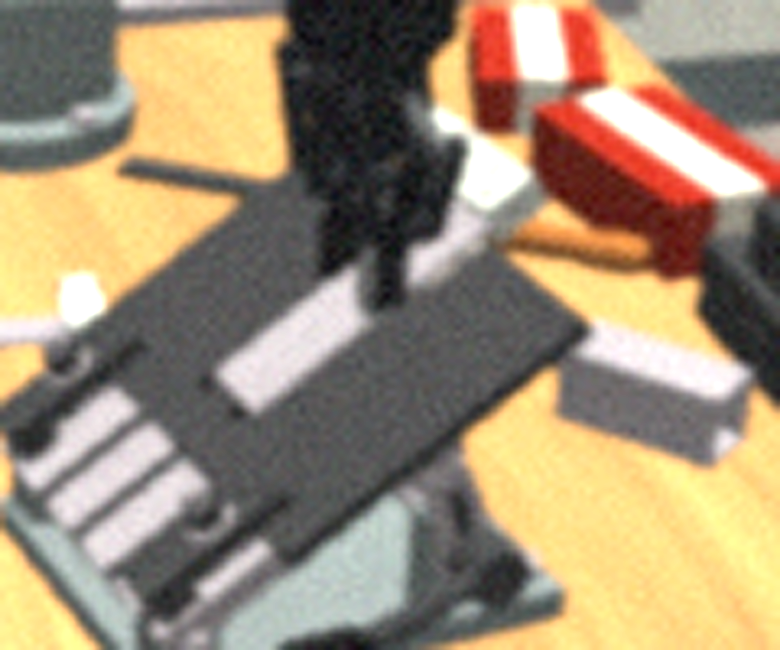

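Request:
{"api": "step_arm", "payload": {"increments": [[[-4, -1, -2], 0, 58], [[-2, 0, 0], 0, 60], [[-5, -1, 30], 0, 60], [[-15, -3, 75], 0, 60], [[-29, -4, 125], 0, 60], [[-34, -5, 165], 0, 60], [[-34, -5, 165], 0, 60], [[-34, -5, 165], 0, 60]]}}

```text
t: 20.08
ee_pos: [0.5262, 0.0714, 0.2877]
ee_rot: [0.704, -0.066, 0.704, 0.066]
ft_force: [0.3, 0.6, -1.2]
width: 0.0598
```

```bash
python3 look.py wrist 0 0 512 384 1.55 w11;python3 pw2.py pics/w11.pkl
python3 - <<'E'
import pickle,cv2
s,im=pickle.load(open("pics/w11.pkl","rb"));cv2.imwrite("pics/w11d.png",cv2.resize(im,None,fx=1.55,fy=1.55,interpolation=cv2.INTER_CUBIC))
E
```

```text
t 20.075 [0.5262 0.0714 0.2877] F [ 0.2847  0.6203 -1.2394] w 0.05983955232186803 qd 0.02525250986241859
nearU [208.3 433.3]
farU [587.3 432.5]
farL [562.8 174.6]
nearL [229.7 174.7]
tickTop [351.7 433. ]
tickLow [352.6 374.1]
toeO [354.7 214.4]
toeI [417.3 214.3]
heelTop [351.2 432.9]
inner_stock_topO [350.3 432.8]
inner_stock_topE [511.3 432.5]
outer_topO [349.5 486. ]
outer_topE [514.5 485.5]
outer_botO [351.8 482.9]
```

View pics/w11d.png

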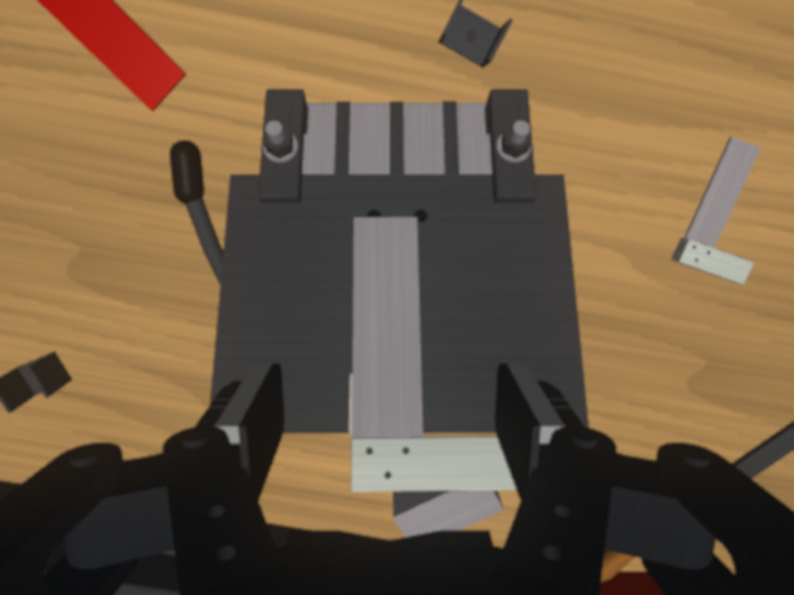

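View pics/zz.png

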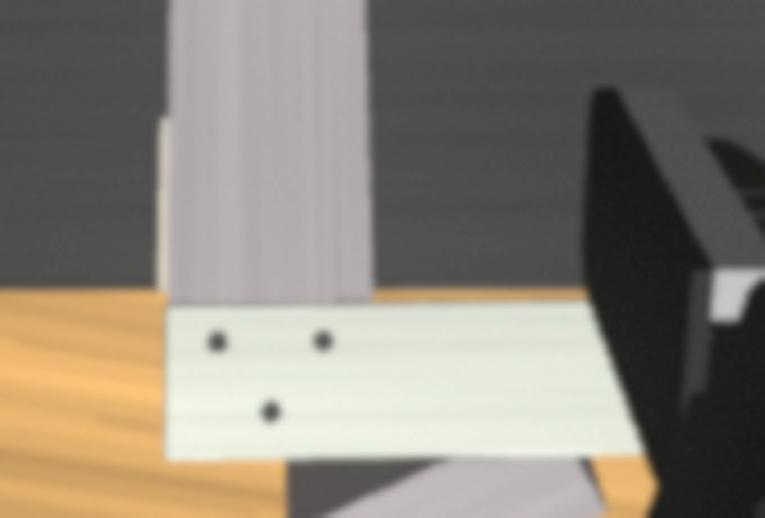

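Request:
{"api": "step_arm", "payload": {"increments": [[[45, 15, 0], 0, 50], [[90, 32, 0], 0, 50], [[125, 46, 0], 0, 50], [[138, 50, -20], 0, 50], [[138, 50, -60], 0, 50], [[138, 50, -95], 0, 50], [[138, 50, -112], 0, 50], [[138, 50, -116], 0, 50], [[138, 50, -116], 0, 50]]}}

```text
t: 21.25
ee_pos: [0.6636, 0.1211, 0.172]
ee_rot: [0.703, -0.066, 0.705, 0.066]
ft_force: [0.4, 0.4, 0.4]
width: 0.0496
```

```bash
python3 look.py wrist 0 0 512 384 1.55 w12; python3 look.py scene 240 130 350 240 5.4 c12;python3 look.py side 230 120 350 220 6.5 s12
```

```text
t 21.25 [0.6636 0.1211 0.172 ] F [0.3902 0.433  0.4347] w 0.0495719999495205 qd 0.038926896909605664
t 21.3 [0.6643 0.1212 0.1729] F [0.1745 0.3718 0.8219] w 0.04975215349989577 qd 0.025792305371251746
t 21.35 [0.6647 0.1213 0.1735] F [0.1878 0.6871 0.9319] w 0.05004598800384533 qd 0.014983178814958401
```

View pics/c12.png

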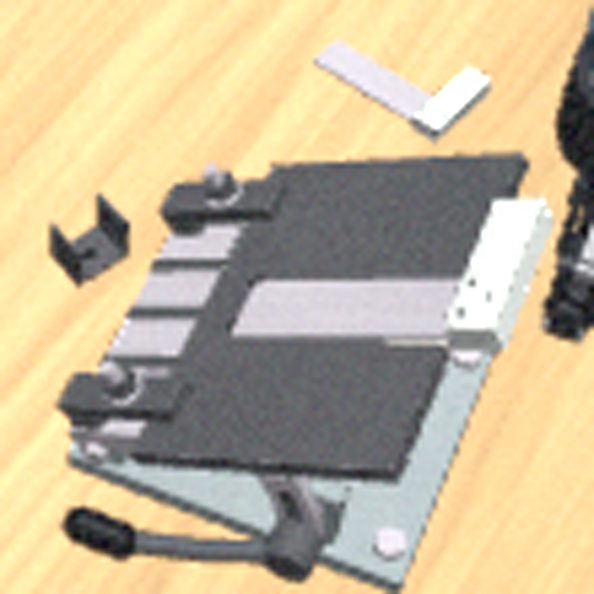

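View pics/s12.png

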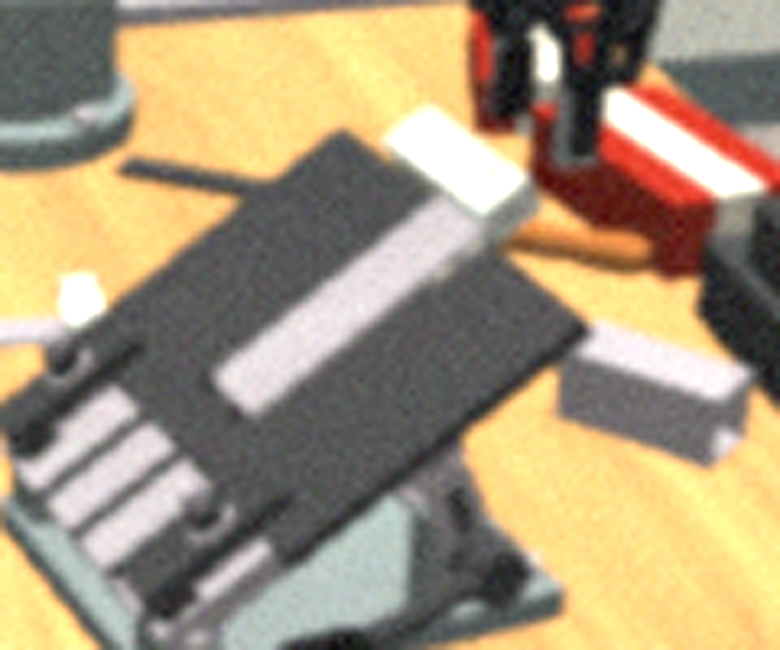

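View pics/w12.png

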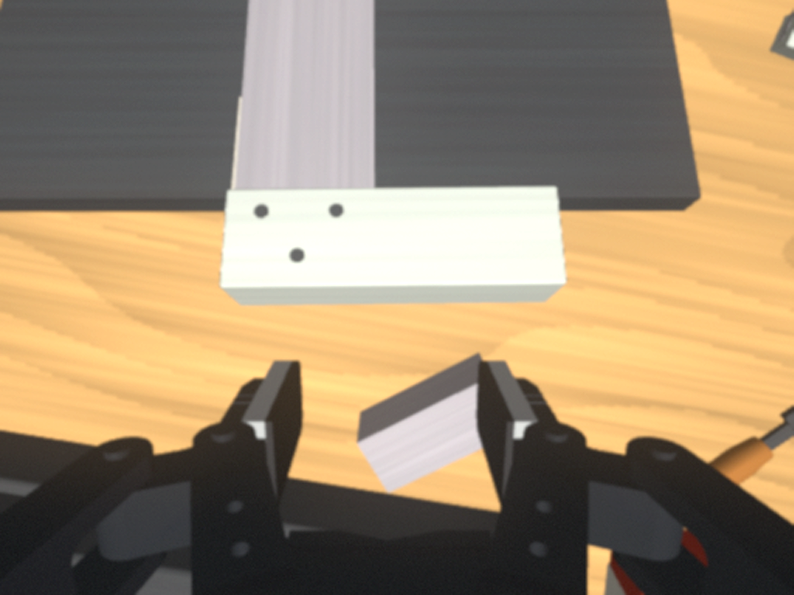

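Request:
{"api": "step_arm", "payload": {"increments": [[[-6, -1, -3], 0, 50], [[-11, -2, -6], 0, 50], [[-13, -2.5, -7.2], 0, 50], [[-14, -2.7, -8], 0, 50], [[-15, -2.9, -8.6], 0, 50], [[-16, -3, -9.2], 0, 50]]}}

```text
t: 22.15
ee_pos: [0.6486, 0.1184, 0.1635]
ee_rot: [0.704, -0.066, 0.704, 0.066]
ft_force: [1.3, -0.3, 1.4]
width: 0.0498
```

Request:
{"api": "step_arm", "payload": {"increments": [[[-0.8, -0.2, -0.5], 0, 50], [[-1.7, -0.3, -1], 0, 50], [[-2.5, -0.5, -1.5], 0, 50], [[-2.5, -0.5, -1.5], 0, 50]]}}

```text
t: 22.65
ee_pos: [0.647, 0.118, 0.1625]
ee_rot: [0.705, -0.066, 0.703, 0.066]
ft_force: [3.9, 0.1, 1.5]
width: 0.0502
```

```bash
python3 look.py wrist 0 0 512 384 1.55 w13
```

```text
t 22.65 [0.647  0.118  0.1625] F [3.8639 0.1045 1.5433] w 0.05017409137493438 qd 0.0024161205329232393
```

View pics/w13.png

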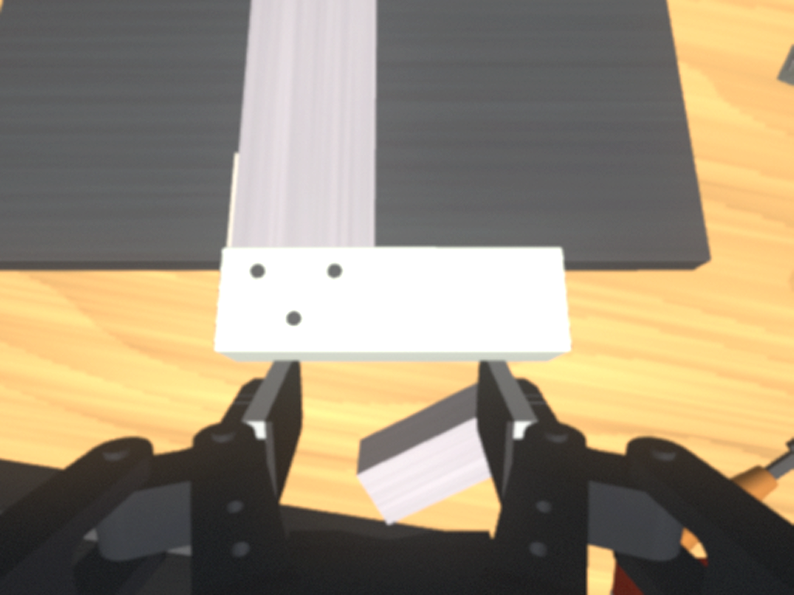

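Request:
{"api": "step_arm", "payload": {"increments": [[[-0.8, -0.2, -0.5], 0, 50], [[-1.7, -0.3, -1], 0, 50], [[-2.5, -0.5, -1.5], 0, 50], [[-3.4, -0.6, -2], 0, 50]]}}

```text
t: 23.2
ee_pos: [0.647, 0.1179, 0.1625]
ee_rot: [0.708, -0.066, 0.7, 0.067]
ft_force: [10.5, 2.1, 5.7]
width: 0.0499
```

```bash
python3 look.py wrist 0 0 512 384 1.55 w14; python3 pw2.py pics/w14.pkl
```

```text
t 23.2 [0.647  0.1179 0.1625] F [10.5217  2.1201  5.7243] w 0.04992531803327851 qd 0.026523947038008203
nearU [-52.4 264.6]
farU [704.9 264.1]
farL [ 638.3 -164.1]
nearL [  39.3 -165.4]
tickTop [234.5 264.4]
tickLow [242.3 158.3]
toeO [ 258.7 -111.9]
toeI [ 374.4 -111.7]
heelTop [230.6 260.1]
inner_stock_topO [222.2 251. ]
inner_stock_topE [556.8 250.8]
outer_topO [213.8 354.9]
outer_topE [565.5 354.5]
outer_botO [235.4 364.2]
```

View pics/w14.png

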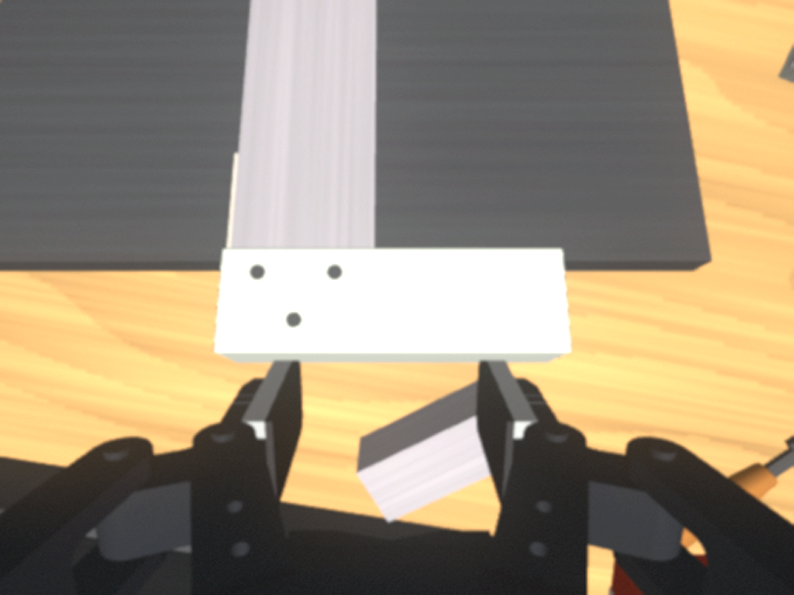

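Request:
{"api": "step_arm", "payload": {"increments": [[[5, 1, 3], 0, 50], [[15, 3, 9], 0, 50], [[25, 5, 40], 0, 50], [[0, -5, 90], 0, 50], [[-50, -25, 125], 0, 50], [[-100, -45, 135], 0, 50], [[-125, -50, 135], 0, 60], [[-125, -50, 135], 0, 60], [[-125, -50, 135], 0, 60]]}}

```text
t: 24.38
ee_pos: [0.5175, 0.0674, 0.2943]
ee_rot: [0.703, -0.066, 0.705, 0.067]
ft_force: [0.3, 0.2, 0.3]
width: 0.0598
```

```bash
python3 look.py wrist 0 0 512 384 1.55 w15; python3 pw2.py pics/w15.pkl;python3 look.py scene 240 130 350 240 5.4 c15;python3 look.py side 230 120 350 220 6.5 s15
python3 - <<'E'
import pickle,cv2
s,im=pickle.load(open("pics/w15.pkl","rb"));cv2.imwrite("pics/w15d.png",cv2.resize(im[100:330,170:380],None,fx=2.55,fy=2.55,interpolation=cv2.INTER_CUBIC))
E
```

```text
t 24.375 [0.5175 0.0674 0.2943] F [0.2633 0.1701 0.2555] w 0.05984691807766591 qd 0.01944367014021666
nearU [217.1 441.6]
farU [585.6 440.8]
farL [561.8 188.3]
nearL [237.  188.4]
tickTop [356.5 441.3]
tickLow [357.3 383.8]
toeO [359.  227.5]
toeI [420.1 227.5]
heelTop [356.1 441.4]
inner_stock_topO [355.3 441.5]
inner_stock_topE [511.7 441.2]
outer_topO [354.6 493.3]
outer_topE [514.8 492.9]
outer_botO [356.6 489.8]
t 24.425 [0.5179 0.0675 0.2942] F [-0.701  -0.1928  0.4964] w 0.0596251668513307 qd 0.010945414814989821
t 24.475 [0.5181 0.0675 0.2941] F [-0.4047  0.3157 -0.0473] w 0.06043972288891027 qd 0.0045882633150744175
```

View pics/w15.png

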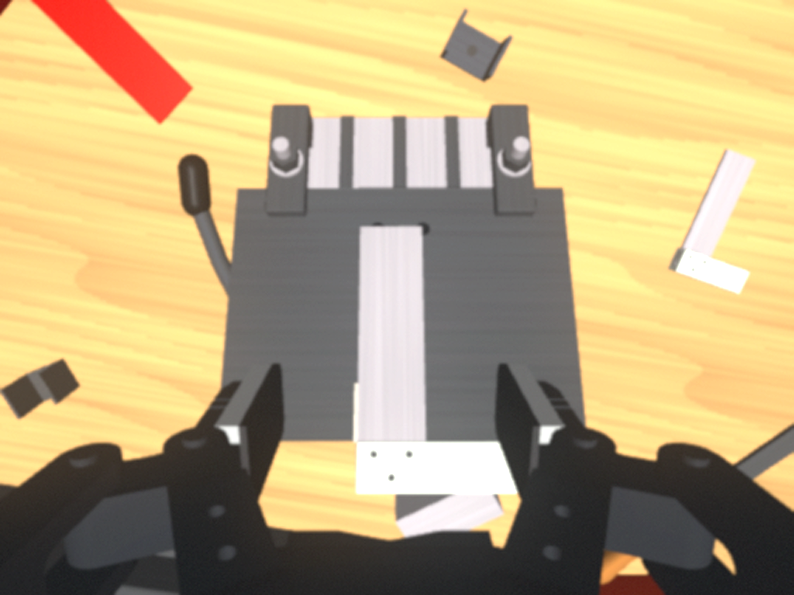

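View pics/zz.png

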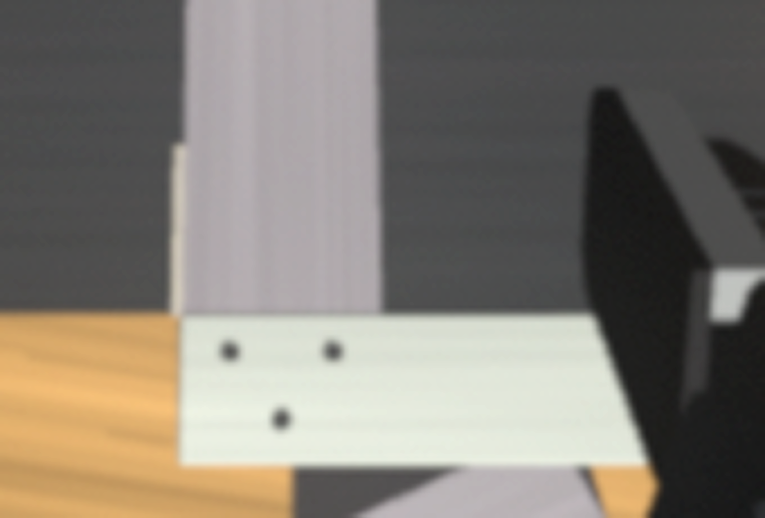

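View pics/s15.png

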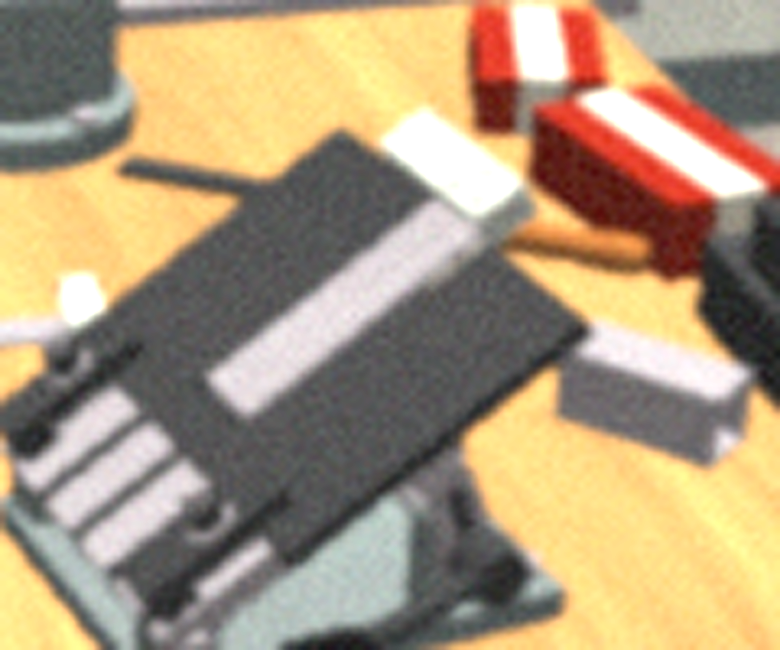

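View pics/c15.png

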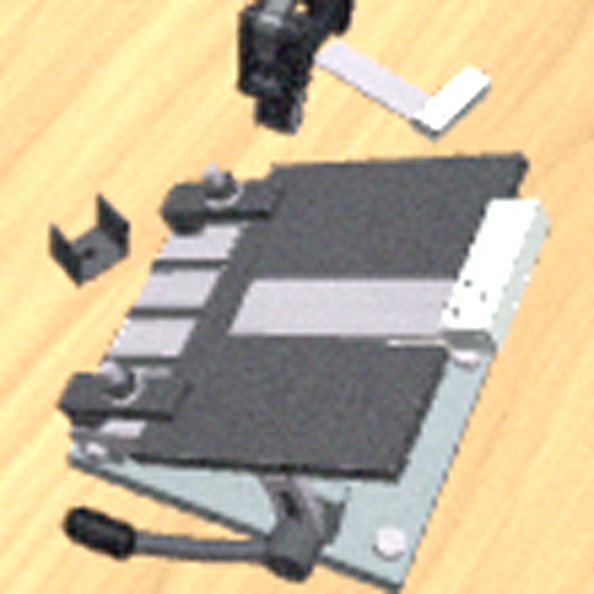

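Run:
```python
from rig import bot
print(bot.hand_in())
```

```text
the job is handed in; nothing more can be done
None
```

The lock lever is at its stop and the large square lies seated on the plate with the arm clear. I handed it in at about 24.5 s. The hand-in gave no verdict, so what follows is from my own checks.

- **Lever:** I pressed it down until the push force rose to about 16 N. In the side view it then lay level (about 0 ± 0.02 rad above level), and nothing touched it afterwards.
- **Square:** I gripped it by the blade, lowered it onto the plate's upper edge and let it pivot down. It slipped out of the tips in that pivot and settled on the face. I gripped it again where it lay, let go, and pushed the stock down against the edge with both fingertips. The push ended at about 12 N with no further movement.
- **Last wrist picture, against where a seated square should appear:**
  - The stock's inner edge is within about 0.5 mm of flush.
  - The toe is within about 1 mm.
  - The blade's outer edge is about +0.5 to +1.3 mm from the tick's centre line (4 mm allowed).
  - Flatness on the face was judged only from these views.

**Disagreements:**
- All the cameras, and contact with the bench and the lever, put the closed fingertips about 35 mm farther back than `bot.tcp_to_tips` says. I worked from the measured offset.
- The gripper reads about 36 mm on the 40 mm blade.
- My try at drawing the gripped square down the slope hardly moved it, which is why I pushed it instead.
- I did not see any sign that the held-contact step was registered. I infer it from the forces during the first lowering and the second grip.

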